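# Fasten the instrument cover's captive screw with the flat-bladed driver

## Robot

A 7-joint arm with a two-finger parallel gripper is mounted at the origin on the work surface. World frame = base frame: x ahead of the robot, y to its left, z up, the work surface at z = 0. Lengths are in mm, angles in rad, forces in N, time in s.
With the tool pointing down it reaches from about 400 to 875 mm from the base axis. Payload 4.4 kg.
Tool frame: the origin (TCP) lies at the very end of the fingers, on their centre line; the grasp point (between the pads) lies 19 mm behind it; z points along the fingers, x is the direction in which the jaws open and shut, and the axes are right-handed (so a half turn about z gives the same grasp; the last joint's range is limited). The gripper opens to 85 mm and grips with 20 to 120 N. Pads are 22 mm wide; open, the fingers measure 114 mm over their backs; the gripper's body (76 mm by 85 mm) begins 54 mm behind the grasp point. The pads swing forward as they close: fully open they stand 13 mm farther back than shut.
Start: joints at [1.077, 0.628, 0.038, 1.517, -0.027, 0.996, -0.02], TCP at [269.694, -591.425, 231.313] pointing down, gripper open.
Joint ranges: [-3.06, 3.06], [-0.37, 2.12], [-1.25, 1.32], [0.18, 2.47], [-1.1, 4.24], [0.23, 1.98], [-2.94, 2.94]. Speed limits (rad/s): [2.57, 2.57, 3.14, 3.14, 3.14, 3.14, 3.14].

## Interface

Orientations are given as [roll, pitch, yaw] about the fixed x, y, z axes, in that order (R = Rz(yaw) Ry(pitch) Rx(roll)).
In Python, from cell import ctrl gives the robot as it stands.
- The arm moves only by the shell command python3 -m creep 'ROWS'. ROWS is text: rows parted by semicolons, each of 7 numbers parted by spaces: the shift along the tool's x, y, z in units of 40 mm (1.0 is 40 mm), then the turn, a rotation vector about the tool's x, y, z in degrees, then the closure, from 0 (fully open) to 1 (shut). In form: x y z rx ry rz grip; .... A call has 1 to 10 rows; each row is the pose to reach, as a shift and turn from the pose commanded when the call began, along the tool's axes at that moment; what a row does not reach only later rows make up. A row lasts 1/12 s, in which the tool goes at most 41.7 mm and 7.16 degrees, less where a joint would pass 70% of its speed; a pose out of reach is approached as far as the arm can. A call with a gripper value outside its range is refused whole. The fingers move at their own pace and stop on an object; the grip force is fixed at half the most. Time passes only in rows, so rows that repeat a pose let the fingers close. It gives the time, the measured TCP pose, the force and the opening at its end, in the units of the state.
- ctrl.read_state(): the state, without advancing time (a new reading comes with each control period).
- ctrl.get_image(name): name is "side" or "top" or "wrist"; returns a dict with "img" (384x512x3 uint8, red, green, blue), "vfov" (degrees; the focal length in pixels is half the picture's height over the tangent of half this angle, whatever the lens; pixels are square), "cx", "cy" (the principal point, pixels), "T" (4x4, takes a point from camera to world coordinates); the wrist camera has in their place "tool_from_camera" (4x4, takes a point from camera to tool coordinates, whose origin is the TCP and whose axes are the tool frame's). Camera axes: x right, y up, looking along -z (the intrinsics and any distortion apply to the point x, -y, -z); pixel columns grow to the right and rows downward; lengths in mm; the calibration is good to about 2 mm. A picture is of the moment at which its call begins: read the wrist's pose just before it. There is no depth.
- ctrl.finish_job(): hands the job in, once; it reports no verdict.
Trained networks look in the newest picture that a camera, given by its name, has taken for a name from the list of things; names that differ only in an ending like _2 or _b are one class to them, and where a whole thing is asked for, a point or a joint stands for the part that bears it (a point fixed in the world has none). Each returns a list of dicts, best first, with "score" (0 to 1); they miss things now and then, are a little off and sometimes report something else, mostly with a low value. They report only what shows in the picture. A call takes as long as a camera call. They do not tell look-alikes from the thing itself.
- ctrl.boxes_of(camera, thing): "rect" ([left, top, right, bottom] in pixels, round what is visible of it).
- ctrl.cut_out(camera, thing): "pixels" (384x512 bool, what is visible of it) and "rect" ([left, top, right, bottom] in pixels, round what is visible of it).
The state is a dict: "clock": time; "qpos": joint angles; "qd": joint speeds; "tau": joint torques, N m; "eef_pos": TCP position; "tool_rot": TCP orientation; "force": force on the tool from outside, world axes, zero at the start; "torque": the same for the moment, N m; "width": finger opening in mm.
Only numpy, scipy, OpenCV 4.12 (cv2) and the standard library are available. Lean on these libraries where they do the work, as an engineer would, in place of code of your own. Each camera call takes 0.05 s, during which the arm holds its last target.

## Task

Take the flat-handled driver out of its upright stand and seat its blade fully in the slot of the captive screw on the sloping instrument cover, standing square to the cover before anything turns. Keeping it square, turn the screw clockwise with the driver until it reaches its stop, then put the driver back upright in its stand. Do not turn the screw with the fingers, and leave the other things on the bench alone.

Things in the scene. Friction and masses are not known exactly. Their poses are not given: they have to be found in the camera images.
- driver_grip (a point): Centre of the driver's black flat handle, 44 mm wide (x), 14 mm thick (y), 56 mm tall. z runs along the driver from blade to handle. 98 mm from the blade's end, 28 mm from the handle's top, 28 mm above the upper face of the black collar (46 mm across, 6 mm thick) under the handle. The driver starts upright in its stand, its yaw varying.
- driver_tip (a point): Centre of the end of the driver's steel blade, driver's axes, 98 mm from driver_grip along z. The blade is 26 mm wide (x), 5 mm thick (y), 14 mm tall, its last 4 mm narrowed to 22 x 3.5 mm, and alike either way round.
- driver: The driver as a whole: one rigid piece, 126 mm long, about 140 g; handle, collar, 12 mm steel shaft and blade in line. Origin at the blade's end, as driver_tip.
- slot_floor (a point): Centre of the slot's floor in the captive screw's round knurled steel head (46 mm across, 15 mm high). The slot is a closed recess 33 mm long (x), 9.5 mm wide (y), 11 mm deep; its mouth is 11 mm along +z. z is the screw's axis, out of the cover, leaning 20 degrees from vertical to the case's front. x and y turn with the screw.
- screw (a joint): Turn of the captive screw in rad, growing clockwise seen from above the cover. Starts between 0 and 0.3; stop at 1.2. Friction of about 0.08 N m holds it where it is left. Coarse thread: the head goes in 3 mm for each rad turned. The blade has about 0.2 rad of play either way in the slot.
- captive: The captive screw as a whole; origin on its axis at the head's underside, 4 mm below slot_floor, z out of the cover. It stands in the middle of the sloping face of a fixed aluminium case 200 mm deep, 160 mm wide, 60 mm high in front, 130 mm behind, which lies within 0.35 rad of facing the robot.
- stand_top (a point): Centre of the upper rim of the driver's stand, a fixed aluminium tube 72 mm high, 54 mm across, foot 80 mm across, bore 34 mm across and 66 mm deep. The driver's collar rests on the rim, blade end 64 mm below it, so driver_grip is 34 mm above this point. The stand is left or right of the case.
- stand: The same stand; origin at the centre of its underside, z up.
- meter: Bystander: yellow hand multimeter 180 x 85 x 40 mm lying flat, on the side of the case where the stand is not; origin under its centre.
- mouse: Bystander: black computer mouse 105 x 60 x 33 mm; origin under its centre.
- probe_tool: Bystander: an ordinary grey-handled screwdriver, about 200 mm long, lying on the bench.
Not all that is in view belongs to the job. Leave any purple or turquoise look-alike of the driver alone.

How it is judged (in metres and radians):
On the way, in this order (a step that is already met when the one before it is completed fails the run):
1. the driver's blade is seated in the slot (its end within 6 mm of the slot floor's centre), the driver within 0.12 rad of the screw's axis, before the screw has been turned (joint still below 0.45) (distance between driver_tip and slot_floor below 0.006 m and angle between the z axis of driver_tip and the z axis of slot_floor, either way round below 0.12 rad and value of joint screw below 0.45 rad), for 0.2 s.
2. the screw is turned to its stop (joint above 1.1) with the blade in the slot and the driver square (value of joint screw above 1.1 rad and distance between driver_tip and slot_floor below 0.009 m and angle between the z axis of driver_tip and the z axis of slot_floor, either way round below 0.15 rad), for 0.1 s.
At the end, for the whole second after the job is handed in: The screw is at its stop (joint above 1.1 of 1.2) and the driver stands released and at rest in its stand: collar down on the rim (blade's end less than 14 mm above the stand's underside), within 0.1 rad of upright and about centred (10 to 12 mm) (value of joint screw above 1.1 rad and horizontal distance between driver_tip and stand below 0.01 m and horizontal distance between driver_grip and stand_top below 0.012 m and z of driver_tip in the frame of stand below 0.014 m and angle between driver_grip's own z axis and vertical below 0.1 rad and linear speed of driver below 0.02 m/s); the robot touches nothing.
It fails at once if the screw is turned while the driver is out of square (more than 0.2 rad off its axis) (velocity of joint screw above 0.2 rad/s and value of joint screw below 1.1 rad and angle between the z axis of driver_tip and the z axis of slot_floor, either way round above 0.2 rad).
It fails at once if the fingers push on the screw (contact force between the fingers and captive above 3 N).
It fails at once if a bystander is moved by more than 30 mm (distance of any of meter, mouse, probe_tool from where it was at the start of the episode above 0.03 m).
It also fails if it takes over 58 s, if anything falls off the work surface, if the arm or the gripper's body presses on something with over 40 N, if the wrist force passes 120 N, or if a joint passes its speed limit or range.

## Working session

There is one attempt and no reset: what is moved stays moved. The work goes in short steps, Python scripts to look and compute and a shell command to move; the robot and the scene stay as the last step left them, time stands still between calls to the robot, and variables do not carry over. Pictures are saved under pics/ and viewed, and the job is handed in when it is done.

```bash
ls; mkdir -p pics
python3 - <<'E'
from cell import ctrl
import cv2
s=ctrl.read_state(); print(s)
for n in ["side","top","wrist"]:
    d=ctrl.get_image(n); cv2.imwrite(f"pics/{n}0.png",d["img"][:,:,::-1])
    print(n,{k:v for k,v in d.items() if k!="img"})
    for t in ["driver","captive","stand","meter","mouse","probe_tool"]:
        try: print(t,[(round(b["score"],2),[round(float(x)) for x in b["rect"]]) for b in ctrl.boxes_of(n,t)][:4])
        except Exception as e: print(t,e)
E
```

```text
pics
{'clock': 0.0, 'qpos': array([ 1.07719385,  0.62932933,  0.03847093,  1.51839247, -0.02697231,
        0.99628499, -0.02001801]), 'qd': array([-0.00079409, -0.00033435, -0.00072706,  0.00047386,  0.00038168,
       -0.00033543,  0.00264278]), 'tau': array([ 3.70773378e-04, -5.63399184e+01,  1.22629814e+00, -1.93444526e+01,
        1.09570508e-02,  1.06929091e-02,  8.82278698e-06]), 'eef_pos': array([ 269.40784812, -590.84530929,  230.39268568]), 'tool_rot': array([ 3.14152776e+00,  1.89440054e-03, -1.14302085e+00]), 'force': array([-0.49274094,  0.6129082 ,  0.31244976]), 'torque': array([-0.00156016, -0.00600082, -0.03687262]), 'width': 85.41631720061703}
side {'vfov': 43.94288265555035, 'cx': 251.74757181392357, 'cy': 184.26891000305406, 'T': array([[-7.18944712e-01,  4.39829763e-01, -5.38208399e-01,
        -2.19404522e+02],
       [-6.94715347e-01, -4.79345909e-01,  5.36281723e-01,
         7.51721698e+02],
       [-2.21153314e-02,  7.59458544e-01,  6.50179692e-01,
         9.49105529e+02],
       [ 0.00000000e+00,  0.00000000e+00,  0.00000000e+00,
         1.00000000e+00]])
[... 880 characters left out ...]
, 195])]
stand [(0.61, [172, 209, 196, 235])]
meter [(0.91, [362, 182, 401, 242])]
mouse [(0.62, [339, 128, 360, 164])]
probe_tool [(0.83, [167, 144, 201, 167]), (0.2, [340, 125, 361, 160])]
wrist {'vfov': 65.45322098093044, 'cx': 252.36855121097167, 'cy': 189.80622656899735, 'tool_from_camera': array([[ 9.99999350e-01, -9.51024030e-04, -6.28503785e-04,
         1.62930697e+00],
       [-1.08406849e-03, -9.63878204e-01, -2.66341196e-01,
        -6.68417254e+01],
       [-3.52504223e-04,  2.66341704e-01, -9.63878609e-01,
        -1.43693023e+02],
       [ 0.00000000e+00,  0.00000000e+00,  0.00000000e+00,
         1.00000000e+00]])}
driver []
captive []
stand []
meter []
mouse []
probe_tool []
```

Run:
```python
import cv2
for n,(x0,y0,x1,y1) in {"side":(90,90,400,310),"top":(110,100,420,290)}.items():
    im=cv2.imread(f"pics/{n}0.png")[y0:y1,x0:x1]
    cv2.imwrite(f"pics/{n}0c.png",cv2.resize(im,None,fx=2.5,fy=2.5,interpolation=cv2.INTER_CUBIC))
```

```text
(no output)
```

View pics/side0.png

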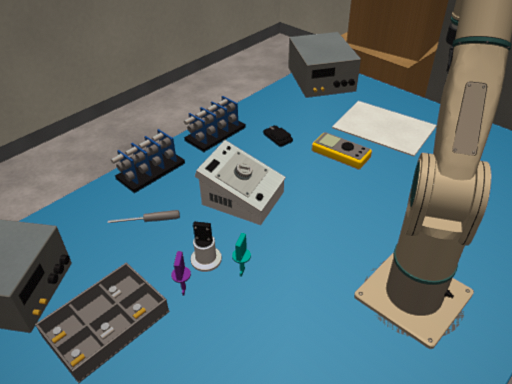

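View pics/top0.png

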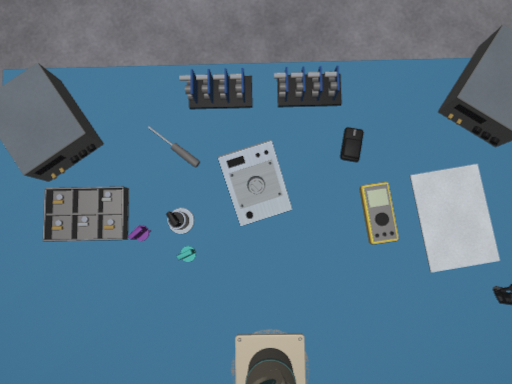

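View pics/wrist0.png

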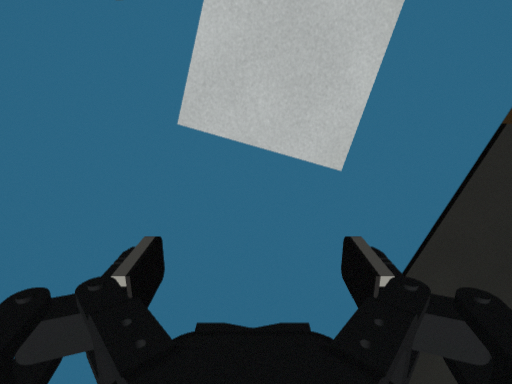

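```bash
cat > h.py <<'E'
import numpy as np, cv2
from scipy.spatial.transform import Rotation as Rot
from cell import ctrl
def f(d): return d["img"].shape[0]/2/np.tan(np.radians(d["vfov"]/2))
def tool():
    s=ctrl.read_state(); T=np.eye(4); T[:3,:3]=Rot.from_euler('xyz',s["tool_rot"]).as_matrix(); T[:3,3]=s["eef_pos"]; return T,s
def grab(n,save=None):
    T,s=tool(); d=ctrl.get_image(n)
    if n=="wrist": d["T"]=T@d["tool_from_camera"]
    if save: cv2.imwrite(f"pics/{save}.png",d["img"][:,:,::-1])
    return d
def ray(d,u,v):
    F=f(d); r=d["T"][:3,:3]@np.array([(u-d["cx"])/F,-(v-d["cy"])/F,-1]); return d["T"][:3,3],r
def atz(d,u,v,z):
    o,r=ray(d,u,v); return o+r*(z-o[2])/r[2]
def proj(d,P):
    P=np.atleast_2d(P); c=(P-d["T"][:3,3])@d["T"][:3,:3]; F=f(d)
    return np.c_[d["cx"]+F*c[:,0]/-c[:,2], d["cy"]-F*c[:,1]/-c[:,2]]
def tri(obs):
    A=np.zeros((3,3));b=np.zeros(3)
    for d,u,v in obs:
        o,r=ray(d,u,v); r=r/np.linalg.norm(r); M=np.eye(3)-np.outer(r,r); A+=M;b+=M@o
    p=np.linalg.solve(A,b); return p,[np.round(proj(d,p)[0]-[u,v],1) for d,u,v in obs]
def crop(d,x0,y0,x1,y1,k,name):
    cv2.imwrite(f"pics/{name}.png",cv2.resize(d["img"][y0:y1,x0:x1,::-1],None,fx=k,fy=k,interpolation=cv2.INTER_CUBIC))
E
python3 - <<'E'
from h import *
S=grab("side");T=grab("top")
print(atz(T,183,222,72), atz(T,182,222,0))
print("stand",atz(S,207,262,0))
print("captive",tri([(S,244,168),(T,256,186)]))
print("handle",tri([(S,203,228),(T,175,219)]))
# case base corners
print("purple",tri([(S,180,265),(T,140,233)]),"turq",tri([(S,240,248),(T,187,254)]))
for t in ["stand","driver"]:
  for n,d in (("side",S),("top",T)):
    for b in ctrl.cut_out(n,t)[:3]:
        ys,xs=np.nonzero(b["pixels"]); print(t,n,round(b["score"],2),np.round(b["rect"]),xs.mean(),ys.mean(),len(xs))
crop(S,160,130,310,310,4,"s1"); crop(T,120,130,300,270,4,"t1")
E
```

```text
[437.11216928 245.5416361   72.        ] [440.38684311 263.09252135   0.        ]
stand [436.93875426 269.06591915   0.        ]
captive (array([533.31381802,  29.8986054 , 117.53288972]), [array([0.1, 0. ]), array([-0.1, -0.1])])
handle (array([444.98174173, 260.7501227 , 113.37909519]), [array([0.5, 0.1]), array([-0.3, -0.3])])
purple (array([408.17509543, 365.38699703,  95.83178306]), [array([0.8, 0.1]), array([-0.5, -0.5])]) turq (array([346.4666665 , 231.23329121,  91.38407968]), [array([0.8, 0.1]), array([-0.4, -0.5])])
stand side 0.95 [191. 239. 222. 272.] 205.2480376766091 258.2857142857143 637
stand top 0.56 [170. 209. 193. 231.] 183.3661971830986 221.2056338028169 355
stand top 0.36 [248. 176. 262. 196.] 255.65816326530611 185.3673469387755 196
driver side 0.57 [194. 222. 213. 252.] 201.72706422018348 234.3119266055046 436
driver side 0.57 [232. 236. 253. 276.] 240.82590233545648 253.6008492569002 471
driver side 0.56 [171. 253. 187. 294.] 180.09166666666667 271.425 480
driver top 0.78 [174. 246. 200. 261.] 186.48019801980197 253.5742574257426 202
driver top 0.77 [164. 215. 185. 230.] 174.99543378995435 219.1461187214612 219
driver top 0.72 [128. 226. 150. 241.] 139.45267489711935 233.3127572016461 243
```

View pics/s1.png

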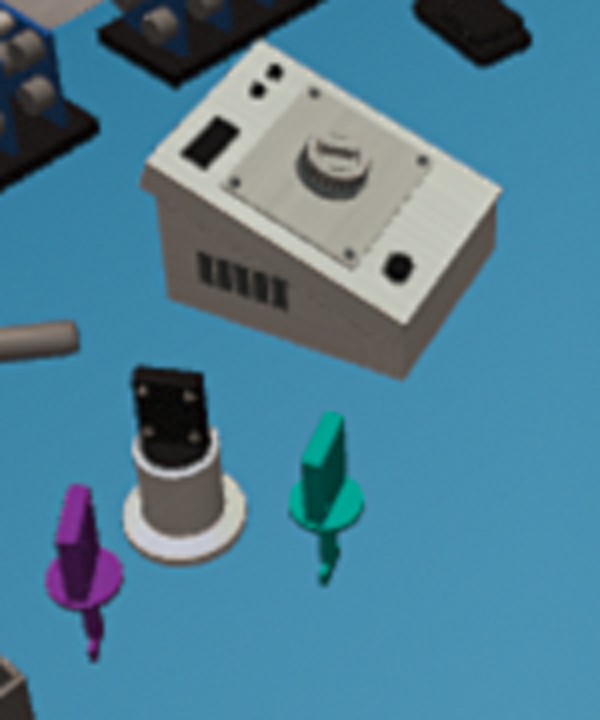

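View pics/t1.png

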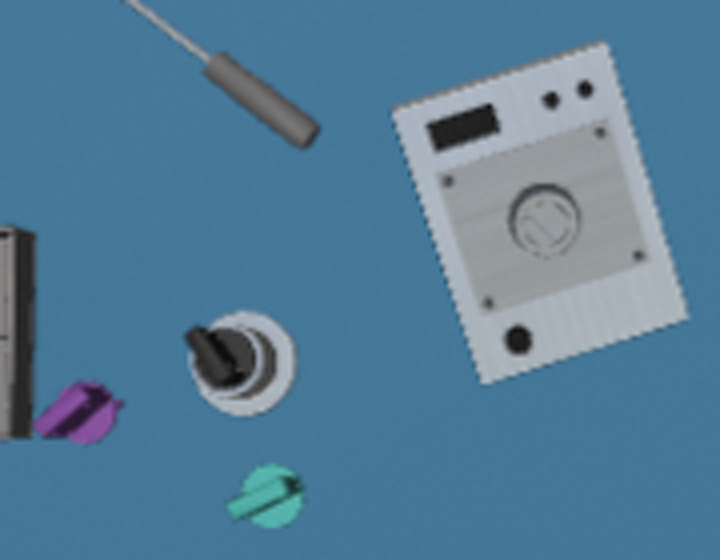

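Run:
```python
from h import *
S=grab("side");T=grab("top")
s=lambda u,v:(S,160+u/4,130+v/4); t=lambda u,v:(T,120+u/4,130+v/4)
P={k:tri([s(*a),t(*b)]) for k,(a,b) in {"BL":((147,162),(393,107)),"BR":((262,42),(605,42)),"FL":((406,324),(483,383)),"FR":((500,190),(688,318)),"head":((335,150),(547,222)),
 "stand_ff":((184,517),(243,363)),"htop":((168,372),(201,345))}.items()}
for k,v in P.items(): print(k,np.round(v[0],1),v[1])
g={k:v[0] for k,v in P.items()}
c=sum(g[k] for k in ["BL","BR","FL","FR"])/4; print("centre",c)
d=(g["FL"]+g["FR"]-g["BL"]-g["BR"]); print("front az",np.degrees(np.arctan2(d[1],d[0])),"slope",np.degrees(np.arctan2(-d[2],np.hypot(*d[:2]))))
e=(g["FL"]+g["BL"]-g["FR"]-g["BR"]); print("left az",np.degrees(np.arctan2(e[1],e[0])),e/2)
```

```text
BL [616.5 134.1 125.6] [array([-0.5, -0.1]), array([0.4, 0.4])]
BR [659.8 -17.  127. ] [array([-0.5, -0.1]), array([0.4, 0.4])]
FL [423.4  77.6  56.2] [array([-0.2, -0. ]), array([0.1, 0.1])]
FR [469.4 -73.8  55.2] [array([0.2, 0. ]), array([-0.1, -0.1])]
head [535.2  28.2 117.2] [array([0.4, 0. ]), array([-0.2, -0.3])]
stand_ff [444.  266.2   2.8] [array([-0.1, -0. ]), array([0.1, 0.1])]
htop [447.9 265.9 133.5] [array([-1.7, -0.2]), array([1. , 1.1])]
centre [542.27422292  30.22474622  91.00387665]
front az -163.55358198850487 slope 19.45253203595418
left az 106.46544460525261 [-44.69908584 151.23646813  -0.19028583]
```

```bash
cat >> h.py <<'E'
AX=np.array([np.sin(np.radians(20))*np.cos(np.radians(-163.5)),np.sin(np.radians(20))*np.sin(np.radians(-163.5)),np.cos(np.radians(20))])
def pose(p,zdir,xdir):
    z=np.array(zdir,float); z/=np.linalg.norm(z); x=np.array(xdir,float); x-=z*(x@z); x/=np.linalg.norm(x)
    M=np.eye(4); M[:3,:3]=np.c_[x,np.cross(z,x),z]; M[:3,3]=p; return M
def go(M):
    T,s=tool(); D=np.linalg.inv(T)@M
    sh=D[:3,3]/40; rv=np.degrees(Rot.from_matrix(D[:3,:3]).as_rotvec())
    print("row:",np.round(sh,3),np.round(rv,2)," rows>=",max(np.linalg.norm(D[:3,3])/41.7,np.linalg.norm(rv)/7.16)); 
def az(a): a=np.radians(a); return np.array([np.cos(a),np.sin(a),0])
def st():
    T,s=tool(); print("t",round(s["clock"],2),"p",np.round(s["eef_pos"],1),"rpy",np.round(s["tool_rot"],3),"q",np.round(s["qpos"],2),"F",np.round(s["force"],1),"M",np.round(s["torque"],2),"w",round(s["width"],1),"tilt",np.round(T[:3,2],3),"xaz",round(np.degrees(np.arctan2(T[1,0],T[0,0])),1))
E
python3 - <<'E'
from h import *
H=np.array([535.2,28.2,117.])
st();go(pose(H+110*AX,-AX,az(-52)))
E
```

```text
t 1.45 p [ 269.7 -591.4  231.3] rpy [-3.142  0.    -1.143] q [ 1.08  0.63  0.04  1.52 -0.03  1.   -0.02] F [ 0.2 -0.1 -0.2] M [-0.02 -0.01  0.01] w 85.2 tilt [-0.  0. -1.] xaz -65.5
row: [-11.472 -11.534   0.274] [ 19.43   4.91 -12.18]  rows>= 15.606765746316118
```

```bash
R="x"; python3 -m creep '-11.47 -11.53 0.27 19.4 4.9 -12.2 0;-11.47 -11.53 0.27 19.4 4.9 -12.2 0;-11.47 -11.53 0.27 19.4 4.9 -12.2 0;-11.47 -11.53 0.27 19.4 4.9 -12.2 0;-11.47 -11.53 0.27 19.4 4.9 -12.2 0;-11.47 -11.53 0.27 19.4 4.9 -12.2 0;-11.47 -11.53 0.27 19.4 4.9 -12.2 0;-11.47 -11.53 0.27 19.4 4.9 -12.2 0;-11.47 -11.53 0.27 19.4 4.9 -12.2 0;-11.47 -11.53 0.27 19.4 4.9 -12.2 0'
python3 - <<'E'
from h import *
H=np.array([535.2,28.2,117.])
st();go(pose(H+110*AX,-AX,az(-52)))
E
```

```text
clock: 2.28
eef_pos: [416.9, -200.2, 224.8]
tool_rot: [-2.813, -0.12, -0.949]
force: [1.4, 0.1, -0.2]
width: 85.3
t 2.28 p [ 416.9 -200.2  224.8] rpy [-2.813 -0.12  -0.949] q [ 0.85  0.32 -0.34  2.24 -0.4   0.39 -0.03] F [ 1.4  0.1 -0.2] M [-0.08  0.31  0.01] w 85.3 tilt [ 0.328  0.096 -0.94 ] xaz -54.4
row: [-3.214 -4.672  1.301] [ 0.01 -0.06 -0.02]  rows>= 5.581053046891421
```

```bash
python3 -m creep '-3.21 -4.67 1.3 0 0 0 0;-3.21 -4.67 1.3 0 0 0 0;-3.21 -4.67 1.3 0 0 0 0;-3.21 -4.67 1.3 0 0 0 0;-3.21 -4.67 1.3 0 0 0 0;-3.21 -4.67 1.3 0 0 0 0;-3.21 -4.67 1.3 0 0 0 0;-3.21 -4.67 1.3 0 0 0 0'
python3 - <<'E'
from h import *
H=np.array([535.2,28.2,117.])
st();go(pose(H+110*AX,-AX,az(-52)))
d=grab("wrist","w1"); print(proj(d,[H]))
T=grab("top","t2");crop(T,100,100,300,250,4,"t2c")
for t in ["captive","slot_floor"]:
    print(t,[(round(b["score"],2),np.round(b["rect"])) for b in ctrl.boxes_of("wrist",t)][:3])
E
```

```text
clock: 2.95
eef_pos: [498.9, 20.0, 220.3]
tool_rot: [-2.813, -0.119, -0.939]
force: [0.9, -0.8, 0.2]
width: 85.4
t 2.95 p [498.9  20.  220.3] rpy [-2.813 -0.119 -0.939] q [ 0.01  0.31 -0.05  2.24 -0.28  0.26 -0.7 ] F [ 0.9 -0.8  0.2] M [-0.16  0.38 -0.04] w 85.4 tilt [ 0.327  0.1   -0.94 ] xaz -53.8
row: [ 0.052  0.033 -0.006] [-0.06  0.15  0.49]  rows>= 0.07138141762453609
[[253.16845963 187.90104436]]
captive [(0.66, array([228., 161., 282., 214.])), (0.18, array([444., 203., 512., 283.]))]
slot_floor [(0.97, array([228., 160., 278., 216.]))]
```

View pics/w1.png

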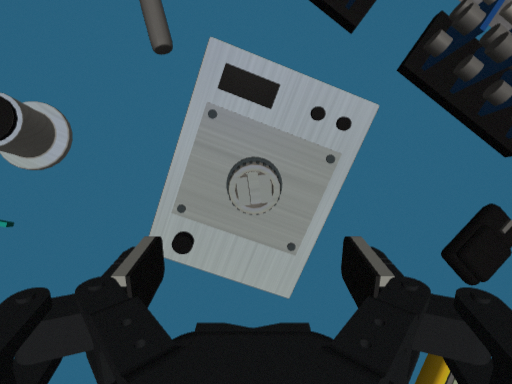

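```bash
python3 -m creep '0 0 1.05 0 0 0 0;0 0 1.05 0 0 0 0;0 0 1.05 0 0 0 0;0 0 1.05 0 0 0 0'
python3 - <<'E'
from h import *
st()
d=grab("wrist","w2"); crop(d,195,120,315,220,6,"w2c")
for t in ["captive"]:
    print(t,[(round(b["score"],2),np.round(b["rect"])) for b in ctrl.boxes_of("wrist",t)][:3])
E
```

```text
clock: 3.48
eef_pos: [512.4, 17.0, 180.2]
tool_rot: [-2.813, -0.12, -0.953]
force: [-0.0, -0.3, -0.2]
width: 85.4
t 3.48 p [512.4  17.  180.2] rpy [-2.813 -0.12  -0.953] q [-0.22  0.42  0.25  2.26 -0.99  0.24  0.01] F [-0.  -0.3 -0.2] M [-0.06  0.31  0.02] w 85.4 tilt [ 0.328  0.094 -0.94 ] xaz -54.6
captive [(0.81, array([215., 167., 281., 227.]))]
```

View pics/w2c.png

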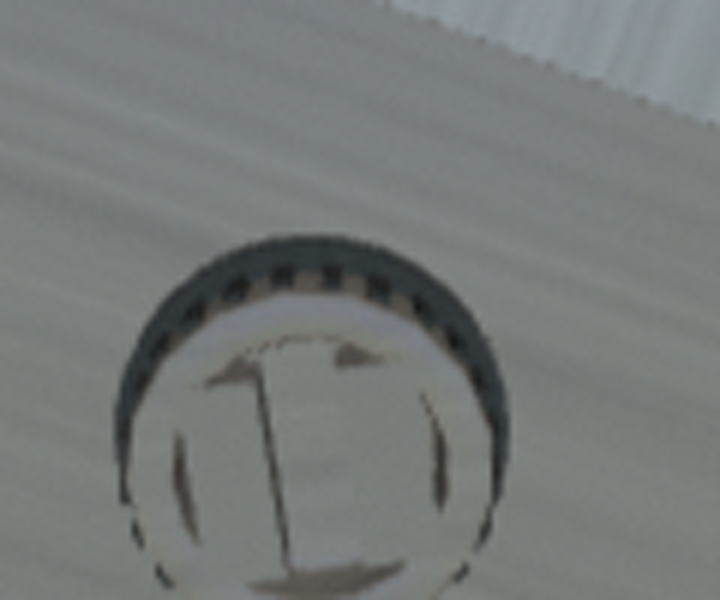

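```bash
python3 -m creep '0 0 0 0 0 0 0;0 0 0 0 0 0 0;0 0 0 0 0 0 0'
python3 - <<'E'
from h import *
st(); H=np.array([535.2,28.2,117.]); go(pose(H+68*AX,-AX,az(-52)))
E
```

```text
clock: 3.83
eef_pos: [512.4, 19.4, 181.2]
tool_rot: [-2.812, -0.119, -0.949]
force: [-0.1, -0.4, 0.2]
width: 85.6
t 3.83 p [512.4  19.4 181.2] rpy [-2.812 -0.119 -0.949] q [-0.22  0.42  0.25  2.26 -0.98  0.24  0.  ] F [-0.1 -0.4  0.2] M [-0.08  0.33  0.02] w 85.6 tilt [ 0.328  0.097 -0.94 ] xaz -54.4
row: [-0.038 -0.039  0.018] [-0.02 -0.01 -0.04]  rows>= 0.05514148714786517
```

```bash
python3 -m creep '0 0 0 0 0 80 0;0 0 0 0 0 80 0;0 0 0 0 0 80 0;0 0 0 0 0 80 0;0 0 0 0 0 80 0;0 0 0 0 0 80 0;0 0 0 0 0 80 0;0 0 0 0 0 80 0;0 0 0 0 0 80 0;0 0 0 0 0 80 0'
python3 -m creep '0 0 0 0 0 10 0;0 0 0 0 0 10 0;0 0 0 0 0 10 0;0 0 0 0 0 10 0'
python3 - <<'E'
from h import *
st(); H=np.array([535.2,28.2,117.]); go(pose(H+68*AX,-AX,az(-130)))
d=grab("wrist","w3"); crop(d,195,130,315,230,6,"w3c")
E
```

```text
clock: 4.67
eef_pos: [512.4, 19.8, 181.2]
tool_rot: [-2.919, 0.272, -2.154]
force: [0.1, -0.2, 0.0]
width: 85.2
clock: 5.0
eef_pos: [512.4, 19.8, 181.1]
tool_rot: [-2.968, 0.305, -2.325]
force: [0.3, -0.7, -0.2]
width: 85.8
t 5.0 p [512.4  19.8 181.1] rpy [-2.968  0.305 -2.325] q [-0.29  0.43  0.35  2.26 -1.08  0.27 -1.32] F [ 0.3 -0.7 -0.2] M [-0.08  0.35  0.07] w 85.8 tilt [ 0.328  0.097 -0.94 ] xaz -133.2
row: [-0.038  0.024  0.012] [-0.    0.01 -6.38]  rows>= 0.8906950048627047
```

View pics/w3c.png

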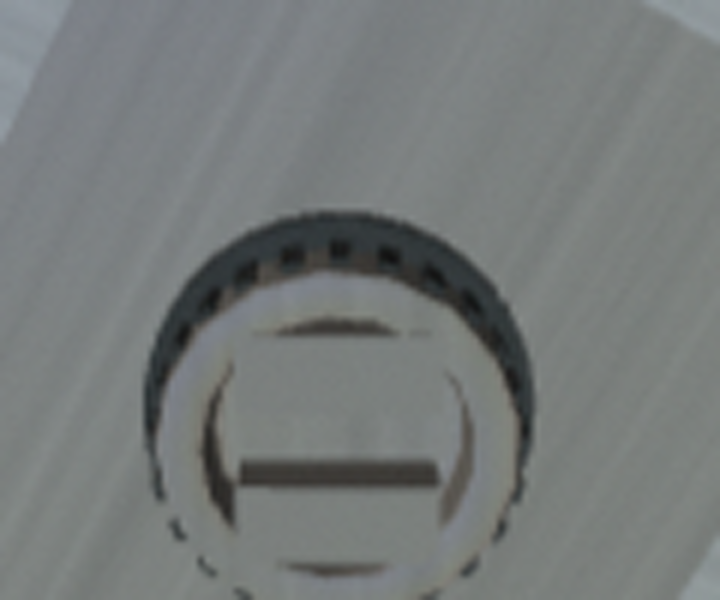

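Run:
```python
import cv2
for n,y0 in (("w2",150),("w3",160)):
    im=cv2.imread(f"pics/{n}.png")[y0:y0+85,200:300]
    im=cv2.resize(im,None,fx=7,fy=7,interpolation=cv2.INTER_CUBIC)
    g=cv2.cvtColor(im,cv2.COLOR_BGR2GRAY); g=cv2.createCLAHE(4,(4,4)).apply(g)
    cv2.imwrite(f"pics/{n}d.png",g)
```

```text
(no output)
```

View pics/w2d.png

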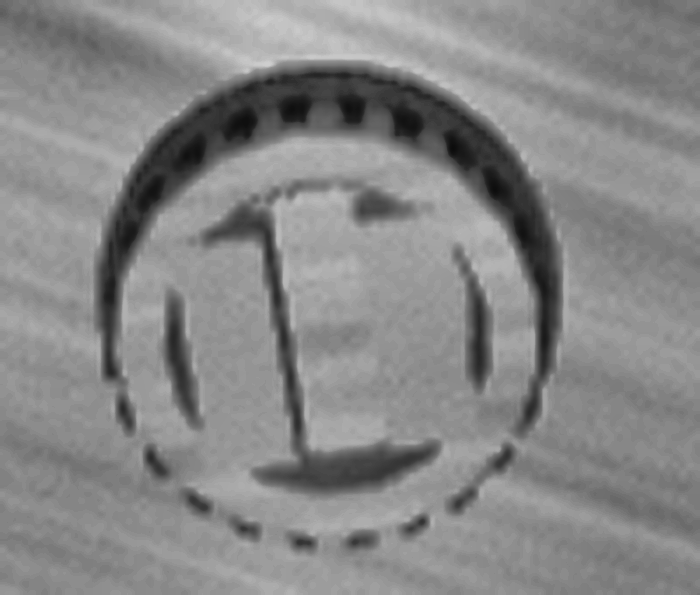

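View pics/w3d.png

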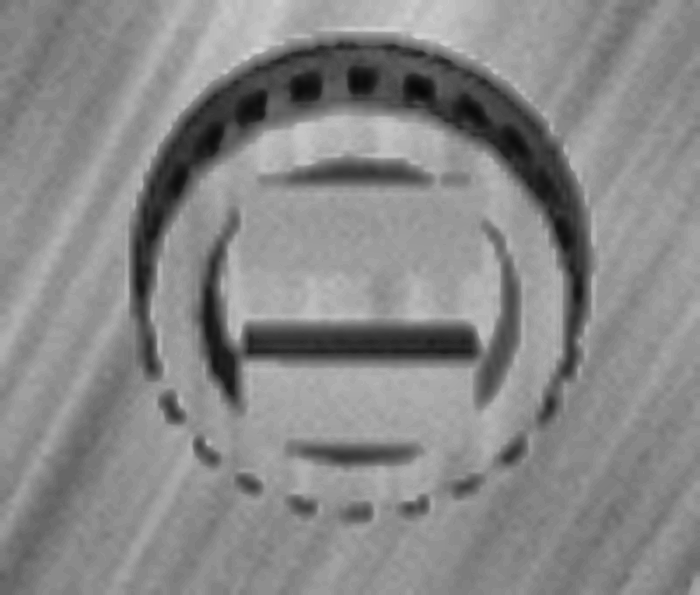

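```bash
cat > cal.py <<'E'
from h import *
d0=grab("wrist")
def mk(p,rpy):
    T=np.eye(4);T[:3,:3]=Rot.from_euler('xyz',rpy).as_matrix();T[:3,3]=p
    d=dict(d0);d["T"]=T@d0["tool_from_camera"];d["tool"]=T;return d
A=mk([512.4,17.0,180.2],[-2.813,-.12,-.953]);B=mk([512.4,19.8,181.1],[-2.968,.305,-2.325])
ua=(246.9,198.6);ub=(251.4,205.0)
print("tri",tri([(A,*ua),(B,*ub)]))
def plane(d,u,v,P0,n):
    o,r=ray(d,u,v); return o+r*((P0-o)@n)/(r@n)
E
python3 - <<'E'
from cal import *
H=np.array([535.2,28.2,117.])
for h in (-6,-3,0,3):
    a=plane(A,*ua,H+h*AX,AX);b=plane(B,*ub,H+h*AX,AX)
    # offset c in tool lateral frame: a_true=a+Ra c ; b_true = b+Rb c
    Ra=A["tool"][:3,:2];Rb=B["tool"][:3,:2]
    c=np.linalg.lstsq(Rb-Ra,a-b,rcond=None)[0]
    print(h,np.round(a,1),np.round(b,1),"c",np.round(c,2),np.round(a+Ra@c,1),np.round(b+Rb@c,1))
E
```

```text
tri (array([534.89354013,  28.05810138, 114.7125187 ]), [array([-0.8,  0.9]), array([-0.8, -0.9])])
-6 [536.1  27.8 110.9] [534.4  29.5 110.5] c [-1.45 -1.23] [536.2  29.6 111.1] [536.2  29.6 111.1]
-3 [535.9  28.  114. ] [534.1  28.5 113.5] c [-1.44 -0.29] [535.3  29.3 113.9] [535.3  29.3 113.9]
0 [535.6  28.2 117.1] [533.8  27.5 116.4] c [-1.43  0.65] [534.3  28.9 116.8] [534.3  28.9 116.8]
3 [535.3  28.4 120.3] [533.5  26.5 119.4] c [-1.42  1.58] [533.3  28.6 119.6] [533.3  28.6 119.6]
```

```bash
python3 -m creep '0 0 0 0 0 -90 0;0 0 0 0 0 -90 0;0 0 0 0 0 -90 0;0 0 0 0 0 -90 0;0 0 0 0 0 -90 0;0 0 0 0 0 -90 0;0 0 0 0 0 -90 0;0 0 0 0 0 -90 0;0 0 0 0 0 -90 0;0 0 0 0 0 -90 0'
python3 -m creep '0 0 0 0 0 -18 0;0 0 0 0 0 -18 0;0 0 0 0 0 -18 0;0 0 0 0 0 -18 0;0 0 0 0 0 -18 0;0 0 0 0 0 -18 0'
python3 - <<'E'
from h import *
st()
d=grab("wrist","w4")
im=d["img"][150:235,200:300,::-1]
im=cv2.resize(im,None,fx=7,fy=7,interpolation=cv2.INTER_CUBIC)
g=cv2.cvtColor(im,cv2.COLOR_BGR2GRAY); g=cv2.createCLAHE(4,(4,4)).apply(g)
cv2.imwrite(f"pics/w4d.png",g)
E
```

```text
clock: 5.93
eef_pos: [512.3, 20.0, 180.7]
tool_rot: [-2.799, -0.064, -1.106]
force: [-0.6, 0.4, 0.3]
width: 85.5
clock: 6.43
eef_pos: [512.4, 20.1, 180.7]
tool_rot: [-2.832, -0.162, -0.815]
force: [-0.2, 0.6, -0.8]
width: 85.8
t 6.43 p [512.4  20.1 180.7] rpy [-2.832 -0.162 -0.815] q [-0.22  0.42  0.25  2.26 -0.99  0.24  0.15] F [-0.2  0.6 -0.8] M [-0.15  0.34  0.04] w 85.8 tilt [ 0.328  0.097 -0.94 ] xaz -46.7
```

View pics/w4d.png

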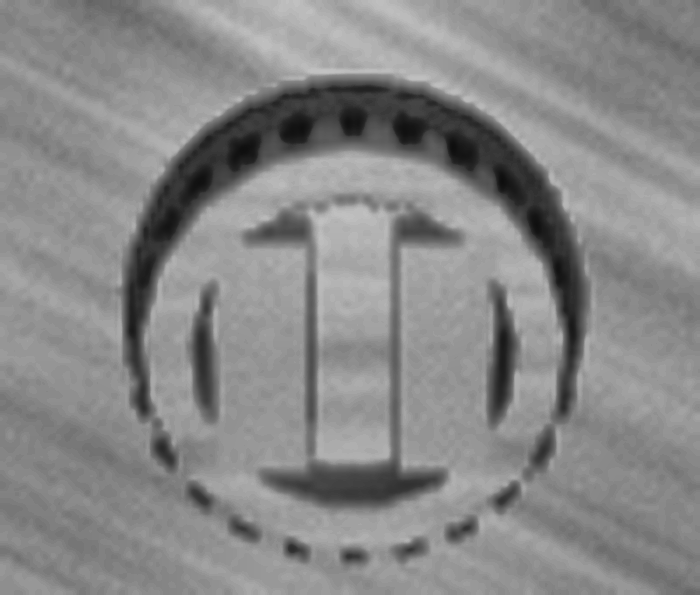

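Run:
```python
from cal import *
C=mk([512.4,20.1,180.7],[-2.832,-.162,-.815]);uc=(250.6,201.0)
H=np.array([535.2,28.2,117.])
print(tri([(C,*uc),(B,*ub)]))
for h in (-6,-3,0):
    a=plane(C,*uc,H+h*AX,AX);b=plane(B,*ub,H+h*AX,AX)
    Ra=C["tool"][:3,:2];Rb=B["tool"][:3,:2]
    c=np.linalg.lstsq(Rb-Ra,a-b,rcond=None)[0]
    t=a+Ra@c
    print(h,np.round(a,1),np.round(b,1),"c",np.round(c,2),np.round(t,1), "axis offset in tool C lateral:",np.round(np.linalg.inv(C["tool"])[:3,:3]@t+np.linalg.inv(C["tool"])[:3,3],2))
```

```text
tri (array([532.58008758,  26.63709573, 121.3705641 ]), [array([-1.2,  1.5]), array([-1.2, -1.5])])
(array([532.5922112 ,  26.72021368, 121.41955121]), [array([-1.3,  1.4]), array([-1.3, -1.4])])
-6 [535.2  25.5 110.3] [532.4  30.6 109.9] c [-2.07 -3.6 ] [536.2  29.4 111.1] axis offset in tool C lateral: [-1.82 -1.19 74.12]
-3 [534.9  25.8 113.5] [532.1  29.5 112.9] c [-2.07 -2.63] [535.2  29.1 113.9] axis offset in tool C lateral: [-1.8  -1.17 71.12]
0 [534.5  26.2 116.6] [531.8  28.5 115.8] c [-2.06 -1.66] [534.2  28.8 116.7] axis offset in tool C lateral: [-1.78 -1.15 68.12]
```

Run:
```python
from h import *
for i in range(2):
    d=grab("wrist"); print(np.round(d["tool_from_camera"],3),d["vfov"],d["cx"],d["cy"])
st()
```

```text
[[ 1.00000e+00 -1.00000e-03 -0.00000e+00  1.52800e+00]
 [-1.00000e-03 -9.64000e-01 -2.66000e-01 -6.66560e+01]
 [ 0.00000e+00  2.66000e-01 -9.64000e-01 -1.43731e+02]
 [ 0.00000e+00  0.00000e+00  0.00000e+00  1.00000e+00]] 65.45322098093044 252.36855121097167 189.80622656899735
[[ 1.00000e+00 -1.00000e-03 -0.00000e+00  1.52700e+00]
 [-1.00000e-03 -9.64000e-01 -2.66000e-01 -6.66550e+01]
 [ 0.00000e+00  2.66000e-01 -9.64000e-01 -1.43731e+02]
 [ 0.00000e+00  0.00000e+00  0.00000e+00  1.00000e+00]] 65.45322098093044 252.36855121097167 189.80622656899735
t 6.63 p [512.3  20.1 180.6] rpy [-2.832 -0.163 -0.814] q [-0.22  0.42  0.25  2.26 -0.99  0.24  0.15] F [-0.3  0.4 -0. ] M [-0.09  0.32  0.03] w 85.2 tilt [ 0.328  0.097 -0.94 ] xaz -46.7
```

Run:
```python
from h import *
np.set_printoptions(suppress=True)
go(pose([443,262,250],[0,0,-1],az(-45)))
```

```text
row: [-5.233 -3.55  -1.61 ] [-17.57  -9.5   -0.2 ]  rows>= 6.259789212085098
```

```bash
python3 -m creep '-0.5 -0.3 -1.2 0 0 0 0;-5.23 -3.55 -1.61 -17.6 -9.5 -0.2 0;-5.23 -3.55 -1.61 -17.6 -9.5 -0.2 0;-5.23 -3.55 -1.61 -17.6 -9.5 -0.2 0;-5.23 -3.55 -1.61 -17.6 -9.5 -0.2 0;-5.23 -3.55 -1.61 -17.6 -9.5 -0.2 0;-5.23 -3.55 -1.61 -17.6 -9.5 -0.2 0;-5.23 -3.55 -1.61 -17.6 -9.5 -0.2 0;-5.23 -3.55 -1.61 -17.6 -9.5 -0.2 0;-5.23 -3.55 -1.61 -17.6 -9.5 -0.2 0'
python3 - <<'E'
from h import *
st()
d=grab("wrist","w5")
np.save("w5T.npy",d["T"])
for t in ["driver","driver_grip","stand"]:
    for b in ctrl.cut_out("wrist",t)[:3]:
        ys,xs=np.nonzero(b["pixels"]); print(t,round(b["score"],2),np.round(b["rect"]),cv2.minAreaRect(np.c_[xs,ys].astype(np.float32)))
crop(d,150,60,350,220,4,"w5c")
E
```

```text
clock: 7.47
eef_pos: [442.2, 263.6, 249.7]
tool_rot: [3.141, -0.0, -0.781]
force: [0.1, -1.1, -0.7]
width: 85.7
t 7.47 p [442.2 263.6 249.7] rpy [ 3.141 -0.    -0.781] q [-1.13  0.52  0.81  1.88 -0.47  0.94 -0.88] F [ 0.1 -1.1 -0.7] M [-0.06  0.02  0.03] w 85.7 tilt [-0.    -0.001 -1.   ] xaz -44.7
driver 0.89 [185. 219. 234. 281.] ((212.9500274658203, 249.1500244140625), (43.639427185058594, 55.3398551940918), 18.434947967529297)
driver 0.69 [233. 148. 275. 205.] ((249.78713989257812, 172.9263916015625), (42.171875, 53.93484115600586), 33.11134338378906)
driver 0.66 [116. 101. 187. 146.] ((150.89292907714844, 118.75565338134766), (67.0017318725586, 43.16215896606445), 17.52556800842285)
driver_grip 0.92 [233. 146. 275. 202.] ((255.2760772705078, 173.84161376953125), (53.00860595703125, 40.682003021240234), 67.7509765625)
driver_grip 0.73 [187. 220. 230. 283.] ((212.8572235107422, 248.72195434570312), (44.303321838378906, 55.863670349121094), 17.818889617919922)
driver_grip 0.66 [117. 101. 181. 141.] ((150.57611083984375, 118.59881591796875), (64.03363037109375, 42.225074768066406), 16.8583984375)
stand 0.78 [223. 126. 287. 190.] ((253.0, 157.5), (63.0, 60.0), 90.0)
```

View pics/w5.png

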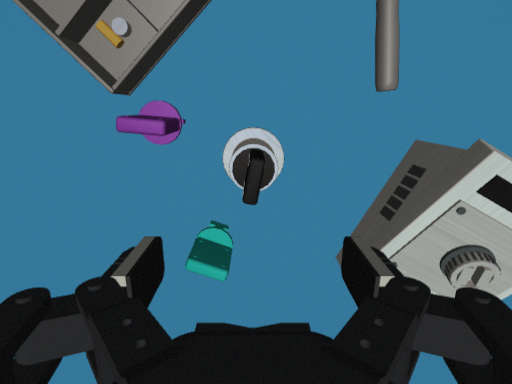

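View pics/w5c.png

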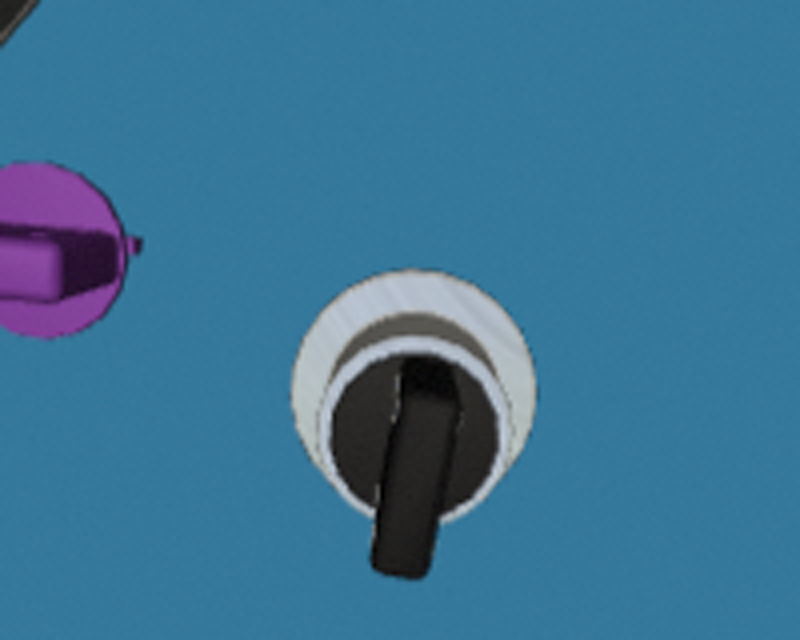

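Run:
```python
from h import *
d=grab("wrist"); d["T"]=np.load("w5T.npy")
q=lambda u,v,z:atz(d,150+u/4,60+v/4,z)
a,b=q(428,398,134),q(403.5,575,134); print("handle top ends",a,b,"centre",(a+b)/2,"len",np.linalg.norm(a-b),"az",np.degrees(np.arctan2(*(b-a)[1::-1])))
print("rim centre", q(414,430,72), "rim LR",q(321,430,72),q(509,430,72),"foot",q(414,392,6))
go(pose([443,262,160],[0,0,-1],az(-45)))
```

```text
handle top ends [461.7015868 275.3554203 134.       ] [429.19098676 250.17788693 134.        ] centre [445.44628678 262.76665362 134.        ] len 41.119913685487425 az -142.2443400760878
rim centre [446.05752199 263.48430789  72.        ] rim LR [427.97927828 281.35935718  72.        ] [464.5264677  245.22294799  72.        ] foot [445.91764937 262.93839811   6.        ]
row: [-0.039 -0.026  2.249] [ 0.05 -0.02 -0.14]  rows>= 2.157984766116094
```

Run:
```python
from h import *
go(pose([445.8,263.1,160],[0,0,-1],az(-52.2)))
go(pose([445.8,263.1,87],[0,0,-1],az(-52.2)))
```

```text
row: [-0.009 -0.095  2.249] [ 0.05 -0.02  7.06]  rows>= 2.159408296443121
row: [-0.01  -0.096  4.074] [ 0.05 -0.02  7.06]  rows>= 3.9091783302169003
```

```bash
python3 -m creep '-0.01 -0.095 2 0 0 7.1 0.2;-0.01 -0.095 2.25 0 0 7.1 0.3;-0.01 -0.095 2.25 0 0 7.1 0.3;-0.01 -0.095 2.25 0 0 7.1 0.3;-0.01 -0.095 2.25 0 0 7.1 0.3'
python3 - <<'E'
from h import *
st(); d=grab("wrist","w6"); print(proj(d,[[445.8,263.1,134],[445.8,263.1,72]]))
go(pose([445.8,263.1,87],[0,0,-1],az(-52.2)))
crop(d,150,60,350,220,4,"w6c")
E
```

```text
clock: 8.13
eef_pos: [446.4, 263.9, 160.9]
tool_rot: [3.142, -0.001, -0.91]
force: [0.9, 0.1, -0.0]
width: 59.6
t 8.13 p [446.4 263.9 160.9] rpy [ 3.142e+00 -1.000e-03 -9.100e-01] q [-1.06  0.65  0.73  1.97 -0.62  0.76 -0.87] F [ 0.9  0.1 -0. ] M [ 0.01  0.   -0.04] w 59.6 tilt [ 0.001 -0.001 -1.   ] xaz -52.2
[[250.26581053 221.80338843]
 [250.69210867 193.52883465]]
row: [0.007 0.046 1.867] [-0.12 -0.05  0.07]  rows>= 1.7918027025895924
```

View pics/w6.png

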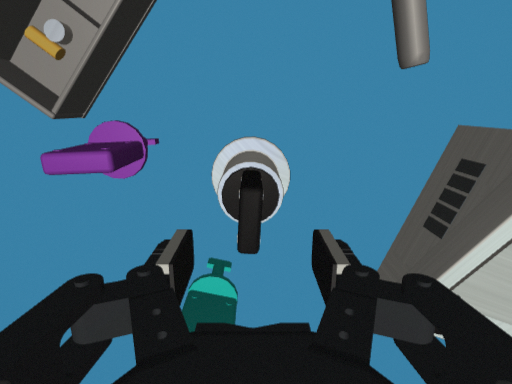

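```bash
python3 -m creep '0 0.03 0.8 0 0 0 0.3;0 0.03 1.6 0 0 0 0.3;0 0.03 1.86 0 0 0 0.3;0 0.03 1.86 0 0 0 0.3;0 0.03 1.86 0 0 0 0.3'
python3 - <<'E'
from h import *
st(); d=grab("wrist","w7")
crop(d,150,150,350,310,4,"w7c")
E
```

```text
clock: 8.6
eef_pos: [445.5, 264.1, 87.0]
tool_rot: [-3.14, -0.001, -0.909]
force: [0.4, 0.4, 0.3]
width: 59.4
t 8.6 p [445.5 264.1  87. ] rpy [-3.14e+00 -1.00e-03 -9.09e-01] q [-0.98  0.75  0.6   2.02 -0.75  0.6  -0.76] F [0.4 0.4 0.3] M [ 0.01 -0.01  0.01] w 59.4 tilt [ 0.001  0.    -1.   ] xaz -52.1
```

View pics/w7c.png

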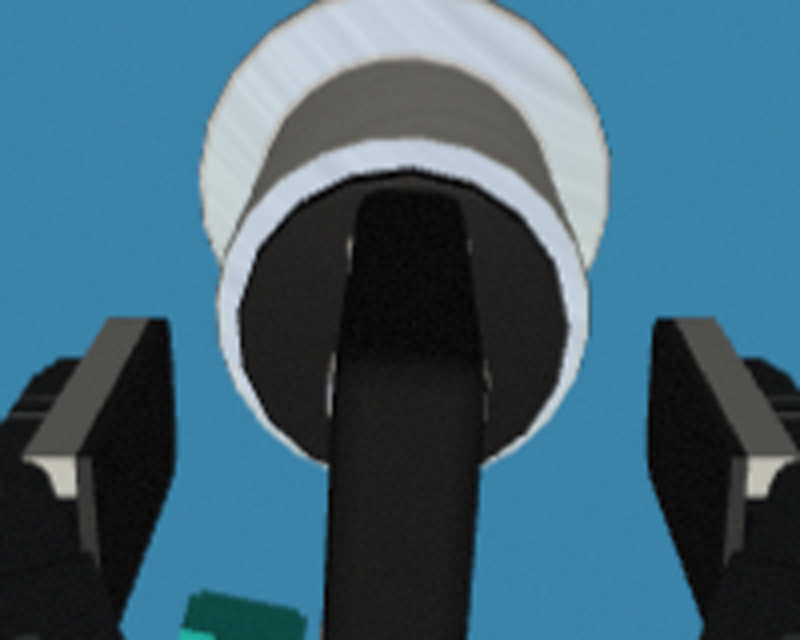

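```bash
python3 -m creep '0 0 0 0 0 0 0.6;0 0 0 0 0 0 1;0 0 0 0 0 0 1;0 0 0 0 0 0 1;0 0 0 0 0 0 1;0 0 0 0 0 0 1;0 0 0 0 0 0 1;0 0 0 0 0 0 1'
python3 - <<'E'
from h import *
st(); d=grab("wrist","w8")
np.save("grasp.npy",tool()[0])
crop(d,150,150,350,310,4,"w8c")
E
```

```text
clock: 9.32
eef_pos: [444.7, 264.4, 86.3]
tool_rot: [-3.141, 0.0, -0.909]
force: [-1.5, 0.3, 6.5]
width: 13.3
t 9.32 p [444.7 264.4  86.3] rpy [-3.141  0.    -0.909] q [-0.98  0.75  0.6   2.02 -0.75  0.6  -0.76] F [-1.5  0.3  6.5] M [ 0.04  0.23 -0.02] w 13.3 tilt [ 0.     0.001 -1.   ] xaz -52.1
```

View pics/w8c.png

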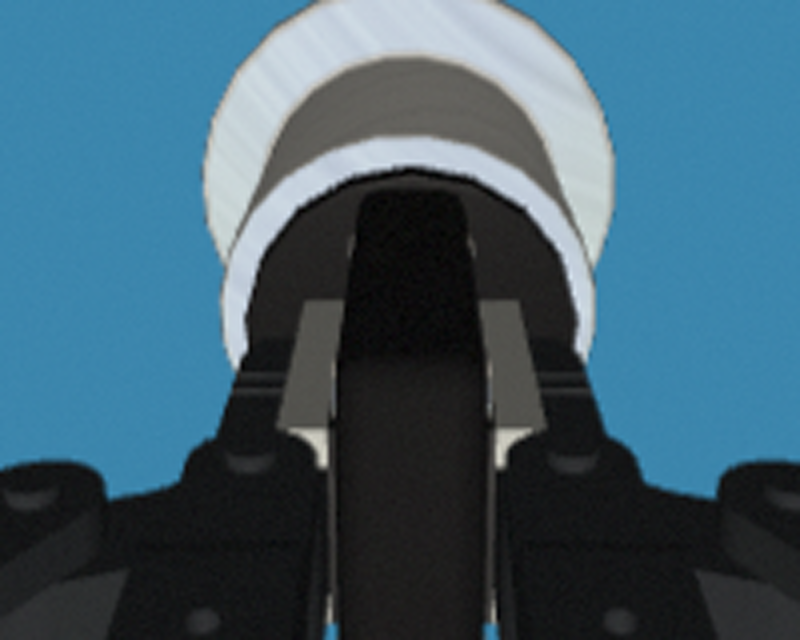

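```bash
python3 -m creep '0 0 -0.3 0 0 0 1;0 0 -0.9 0 0 0 1;0 0 -1.7 0 0 0 1;0 0 -2.5 0 0 0 1;0 0 -3.4 0 0 0 1;0 0 -4.3 0 0 0 1;0 0 -4.6 0 0 0 1;0 0 -4.6 0 0 0 1'
python3 - <<'E'
from h import *
Rc=Rot.from_euler('xyz',[-2.832,-.162,-.815]).as_matrix();Rb=Rot.from_euler('xyz',[-2.968,.305,-2.325]).as_matrix()
a=np.array([534.5,26.2,116.6]);b=np.array([533.8,27.5,116.4])
c=np.linalg.lstsq((Rb-Rc)[:,:2],a-b,rcond=None)[0]; print(c,a+Rc[:,:2]@c,b+Rb[:,:2]@c)
st(); grab("side","s3");
d=grab("wrist","w9")
E
```

```text
clock: 10.03
eef_pos: [446.2, 264.7, 272.7]
tool_rot: [-3.136, -0.001, -0.909]
force: [0.9, -0.2, -1.8]
width: 13.1
[-0.53127246 -0.91323761] [534.74259843  27.2107991  116.7889035 ] [534.77012494  27.2189043  116.70999381]
t 10.03 p [446.2 264.7 272.7] rpy [-3.136e+00 -1.000e-03 -9.090e-01] q [-1.16  0.51  0.87  1.85 -0.47  0.99 -1.  ] F [ 0.9 -0.2 -1.8] M [0.03 0.   0.02] w 13.1 tilt [ 0.005  0.003 -1.   ] xaz -52.1
```

View pics/w9.png

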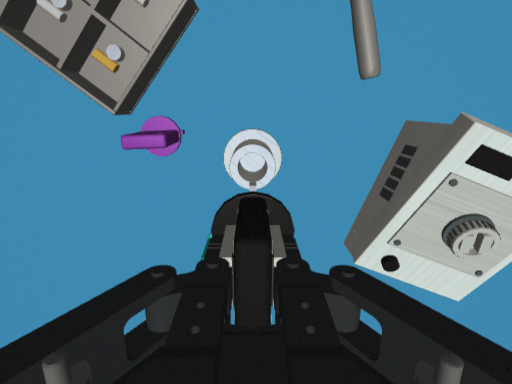

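View pics/s3.png

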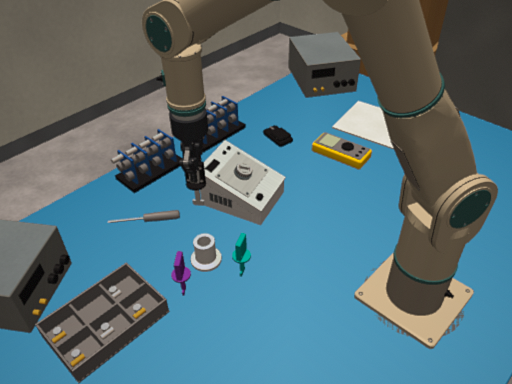

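```bash
cat >> h.py <<'E'
AP=np.array([534.9,27.6,116.9])
REN=Rot.from_euler('xyz',[-2.832,-.162,-.815]).as_matrix()
def ent(h,lat=(0,0),rz=0):
    M=np.eye(4);M[:3,:3]=REN@Rot.from_euler('z',rz,degrees=True).as_matrix();M[:3,3]=AP+h*AX+REN[:,:2]@np.array(lat);return M
E
python3 - <<'E'
from h import *
print(REN[:,2],-AX); go(ent(125))
E
```

```text
[ 0.3270826   0.09716777 -0.93998691] [ 0.32793566  0.09713897 -0.93969262]
row: [5.677 2.835 0.867] [18.19  8.41 -6.73]  rows>= 6.143741092740142
```

```bash
python3 -m creep '1 0.5 0 0 0 0 1;5.68 2.84 0.87 18.2 8.4 -6.7 1;5.68 2.84 0.87 18.2 8.4 -6.7 1;5.68 2.84 0.87 18.2 8.4 -6.7 1;5.68 2.84 0.87 18.2 8.4 -6.7 1;5.68 2.84 0.87 18.2 8.4 -6.7 1;5.68 2.84 0.87 18.2 8.4 -6.7 1;5.68 2.84 0.87 18.2 8.4 -6.7 1;5.68 2.84 0.87 18.2 8.4 -6.7 1;5.68 2.84 0.87 18.2 8.4 -6.7 1'
python3 - <<'E'
from h import *
st(); go(ent(125)); go(ent(95))
d=grab("wrist","w10");crop(d,180,120,340,240,5,"w10c")
E
```

```text
clock: 10.97
eef_pos: [493.1, 14.8, 233.3]
tool_rot: [-2.834, -0.16, -0.817]
force: [-0.4, 0.6, -1.5]
width: 13.3
t 10.97 p [493.1  14.8 233.3] rpy [-2.834 -0.16  -0.817] q [-0.43  0.32  0.52  2.25 -0.78  0.39 -0.05] F [-0.4  0.6 -1.5] M [-0.05  0.44  0.03] w 13.3 tilt [ 0.324  0.097 -0.941] xaz -46.8
row: [ 0.008 -0.033 -0.017] [ 0.14  0.09 -0.15]  rows>= 0.03595029049192266
row: [ 0.009 -0.035  0.733] [ 0.14  0.09 -0.15]  rows>= 0.7041522127164364
```

View pics/w10c.png

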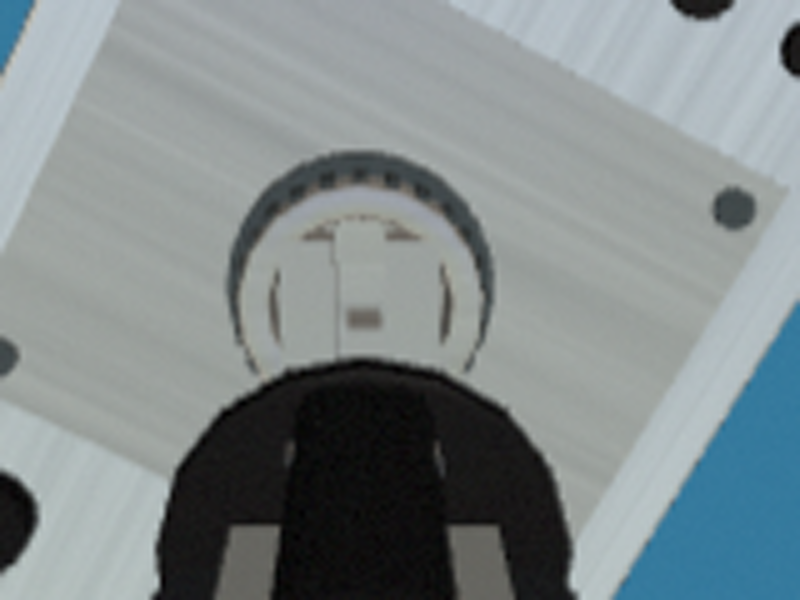

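```bash
python3 -m creep '-0.01 -0.02 0.5 0 0 0 1;-0.01 -0.02 0.9 0 0 0 1;-0.01 -0.02 0.9 0 0 0 1;-0.01 -0.02 0.9 0 0 0 1;-0.01 -0.02 0.9 0 0 0 1'
python3 - <<'E'
from h import *
st(); go(ent(85))
d=grab("wrist","w11");crop(d,200,130,310,220,7,"w11c")
E
```

```text
clock: 11.43
eef_pos: [506.2, 20.7, 201.4]
tool_rot: [-2.832, -0.162, -0.813]
force: [0.1, 0.5, -0.9]
width: 13.3
t 11.43 p [506.2  20.7 201.4] rpy [-2.832 -0.162 -0.813] q [-0.33  0.38  0.39  2.26 -0.93  0.31  0.09] F [ 0.1  0.5 -0.9] M [-0.14  0.43  0.03] w 13.3 tilt [ 0.327  0.098 -0.94 ] xaz -46.6
row: [0.019 0.046 0.112] [-0.04  0.    0.1 ]  rows>= 0.11736349713014237
```

View pics/w11c.png

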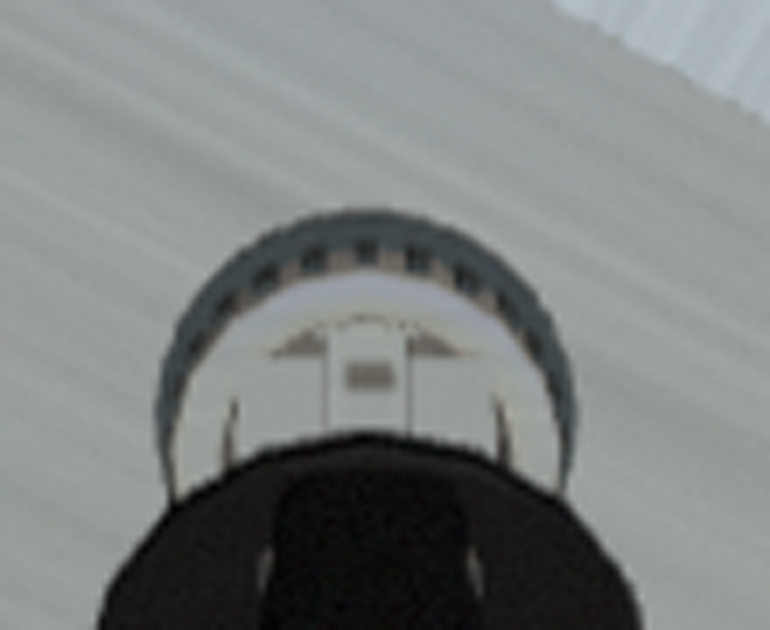

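Run:
```python
from h import *
T,s=tool(); d=grab("wrist"); d["T"]=d["tool_from_camera"]
cr=lambda p:np.round((proj(d,p)-[200,130])*7,0)
print("tip corner y=-11",cr([[0,-11,78.3]]), "blade side top (z-14,y-13)",cr([[0,-13,74.3],[0,-13,64.3]]))
for h in (82,86,90,94): print(h,"slot end mouth y=-16.5",cr([[0,-16.5,h],[0,-13.5,h]]))
```

```text
tip corner y=-11 [[352. 369.]] blade side top (z-14,y-13) [[352. 360.]
 [351. 383.]]
82 slot end mouth y=-16.5 [[352. 312.]
 [352. 339.]]
86 slot end mouth y=-16.5 [[353. 304.]
 [353. 330.]]
90 slot end mouth y=-16.5 [[353. 297.]
 [353. 323.]]
94 slot end mouth y=-16.5 [[353. 290.]
 [353. 315.]]
```

```bash
python3 -m creep '0 0.045 0.1 0 0 0 1;0 0.045 0.2 0 0 0 1;0 0.045 0.3 0 0 0 1;0 0.045 0.38 0 0 0 1;0 0.045 0.38 0 0 0 1;0 0.045 0.38 0 0 0 1'
python3 - <<'E'
from h import *
st(); go(ent(67.3))
d=grab("wrist","w12");crop(d,200,130,310,220,7,"w12c")
E
```

```text
clock: 12.03
eef_pos: [510.3, 19.6, 186.2]
tool_rot: [-2.831, -0.162, -0.816]
force: [-0.6, -0.3, -1.4]
width: 13.1
t 12.03 p [510.3  19.6 186.2] rpy [-2.831 -0.162 -0.816] q [-0.28  0.41  0.33  2.26 -1.01  0.27  0.17] F [-0.6 -0.3 -1.4] M [-0.17  0.43 -0.03] w 13.1 tilt [ 0.328  0.097 -0.94 ] xaz -46.8
row: [-0.008 -0.021  0.167] [-0.02 -0.04 -0.05]  rows>= 0.16198223189872418
```

View pics/w12c.png

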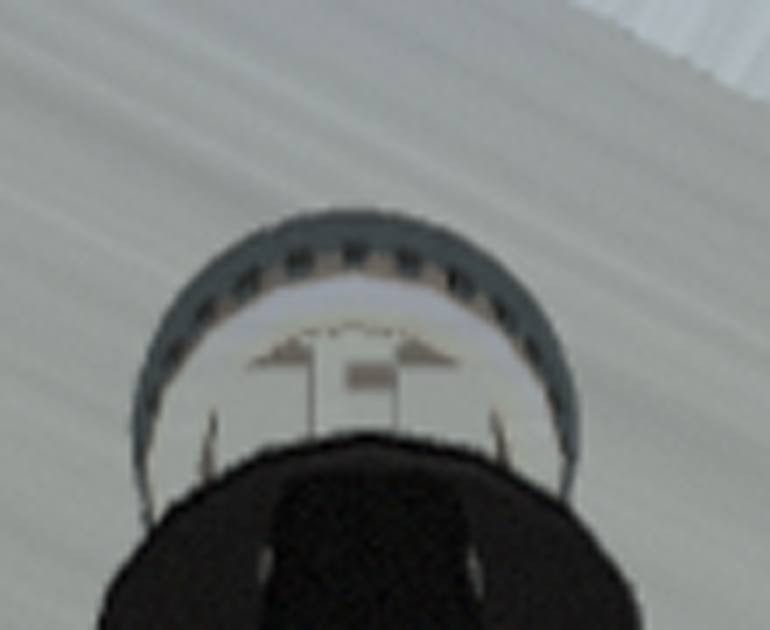

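```bash
python3 -m creep '-0.04 0 0 0 0 0 1;-0.04 0 0 0 0 0 1;-0.04 0 0 0 0 0 1'
python3 - <<'E'
from h import *
st(); go(ent(67.3))
d=grab("wrist","w13");crop(d,200,130,310,220,7,"w13c")
E
```

```text
clock: 12.33
eef_pos: [509.2, 20.9, 186.2]
tool_rot: [-2.831, -0.163, -0.816]
force: [1.0, 0.3, -1.7]
width: 13.3
t 12.33 p [509.2  20.9 186.2] rpy [-2.831 -0.163 -0.816] q [-0.28  0.41  0.33  2.27 -1.02  0.27  0.17] F [ 1.   0.3 -1.7] M [-0.21  0.46  0.05] w 13.3 tilt [ 0.328  0.097 -0.94 ] xaz -46.7
row: [ 0.034 -0.017  0.173] [-0.04 -0.05 -0.04]  rows>= 0.17016777269804087
```

View pics/w13c.png

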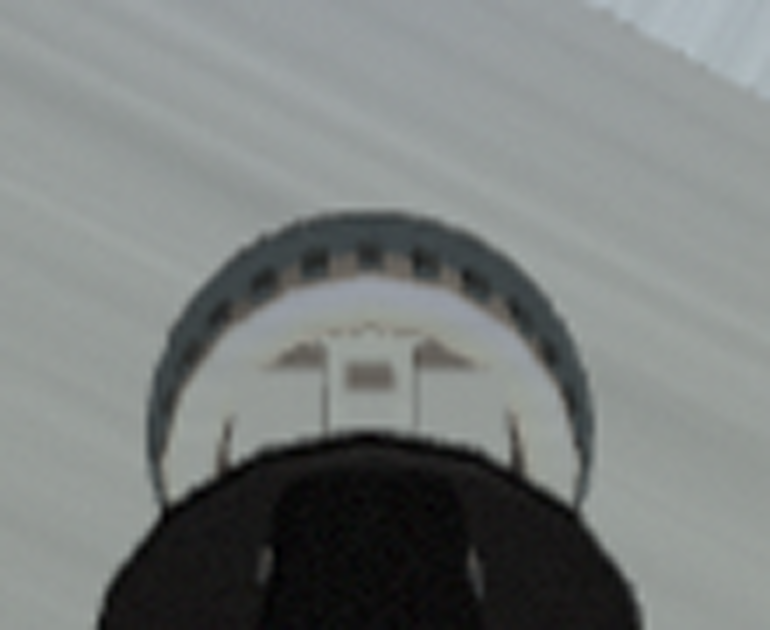

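```bash
python3 -m creep '0 0 0.05 0 0 0 1;0 0 0.1 0 0 0 1;0 0 0.13 0 0 0 1;0 0 0.13 0 0 0 1;0 0 0.13 0 0 0 1'
python3 - <<'E'
from h import *
st(); go(ent(67.3,(-1.36,0.7)))
d=grab("wrist","w14");crop(d,200,130,310,220,7,"w14c")
E
```

```text
clock: 12.8
eef_pos: [511.0, 21.2, 181.2]
tool_rot: [-2.831, -0.162, -0.816]
force: [0.7, -0.3, -1.3]
width: 13.4
t 12.8 p [511.   21.2 181.2] rpy [-2.831 -0.162 -0.816] q [-0.26  0.42  0.31  2.27 -1.05  0.25  0.2 ] F [ 0.7 -0.3 -1.3] M [-0.12  0.45 -0.06] w 13.4 tilt [ 0.328  0.097 -0.94 ] xaz -46.8
row: [-0.004 -0.003  0.039] [-0.03 -0.05 -0.06]  rows>= 0.03799689415059557
```

View pics/w14c.png

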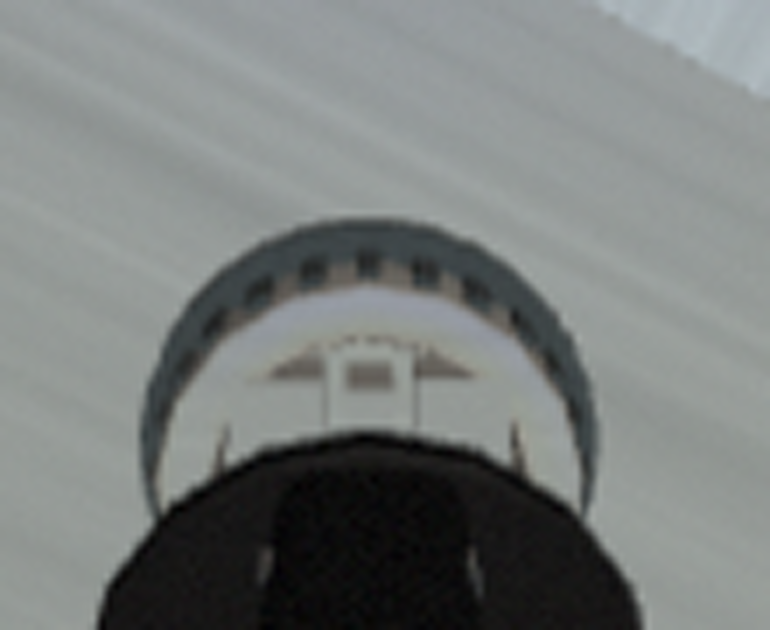

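```bash
python3 -m creep '0 0 0.04 0 0 0 1;0 0 0.07 0 0 0 1;0 0 0.07 0 0 0 1'; python3 -m creep '0 0 0.03 0 0 0 1;0 0 0.03 0 0 0 1;0 0 0.03 0 0 0 1'
python3 - <<'E'
from h import *
st(); go(ent(67.3,(-1.36,0.7)))
d=grab("wrist","w15");crop(d,200,130,310,220,7,"w15c")
E
```

```text
clock: 13.1
eef_pos: [511.4, 21.2, 180.2]
tool_rot: [-2.829, -0.163, -0.817]
force: [-12.4, -1.8, 24.4]
width: 13.1
clock: 13.35
eef_pos: [511.6, 21.2, 179.8]
tool_rot: [-2.828, -0.163, -0.818]
force: [-17.6, -2.4, 33.6]
width: 13.4
t 13.35 p [511.6  21.2 179.8] rpy [-2.828 -0.163 -0.818] q [-0.25  0.42  0.29  2.27 -1.07  0.25  0.22] F [-17.6  -2.4  33.6] M [0.12 1.75 0.2 ] w 13.4 tilt [ 0.331  0.099 -0.939] xaz -46.9
row: [-0.01  -0.003  0.001] [-0.22 -0.09 -0.15]  rows>= 0.039351261620139334
```

View pics/w15c.png

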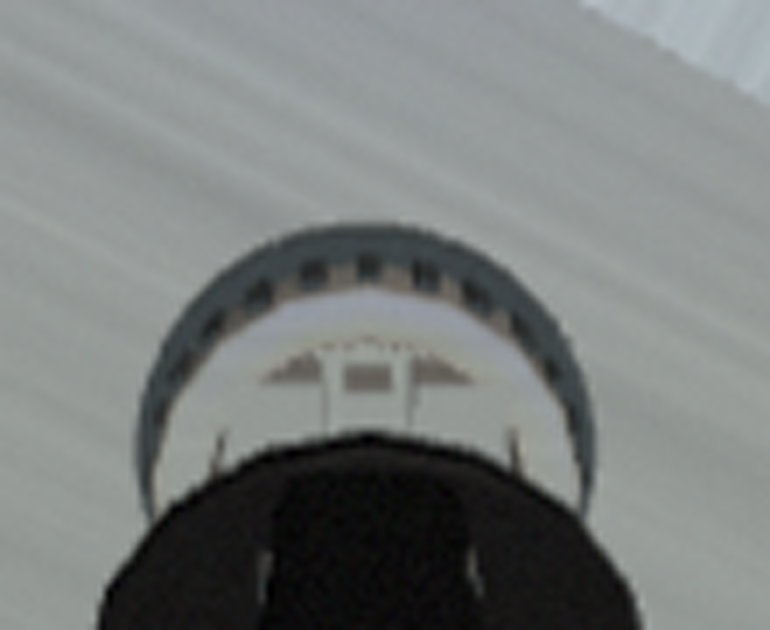

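```bash
python3 - <<'E'
from h import *
d=grab("wrist"); d["T"]=d["tool_from_camera"]
cr=lambda p:np.round((proj(d,p)-[200,130])*7,0)
print(cr([[0,-11,78.3],[0,-13,74.3],[0,-13,64.3],[0,-16.5,67.3],[0,-23,67.3],[0,0,67.3]]))
E
python3 -m creep '0 0 -0.03 0 0 0 1;0 0 -0.03 0 0 0 1;0 0 -0.03 0 0 0 1'
```

```text
[[352. 369.]
 [352. 360.]
 [351. 383.]
 [351. 343.]
 [351. 281.]
 [351. 495.]]
clock: 13.7
eef_pos: [511.4, 21.2, 180.2]
tool_rot: [-2.829, -0.163, -0.817]
force: [-12.3, -2.3, 22.5]
width: 13.4
```

```bash
python3 -m creep '0 0 0 0 0 4 1;0 0 0 0 0 8 1;0 0 0 0 0 12 1;0 0 0.005 0 0 16 1;0 0 0.01 0 0 20 1;0 0 0.015 0 0 24 1;0 0 0.02 0 0 28 1;0 0 0.025 0 0 32 1;0 0 0.03 0 0 34 1;0 0 0.03 0 0 34 1'
python3 - <<'E'
from h import *
st(); T=tool()[0]; F=ctrl.read_state()
print("tool F",T[:3,:3].T@F["force"],"M",T[:3,:3].T@F["torque"], "tilt err",np.degrees(np.arccos(-T[:3,2]@AX)))
d=grab("wrist","w16");crop(d,200,130,310,220,7,"w16c")
E
```

```text
clock: 14.53
eef_pos: [511.7, 21.8, 178.7]
tool_rot: [-2.793, 0.036, -1.379]
force: [-9.2, -1.6, 18.1]
width: 13.0
t 14.53 p [511.7  21.8 178.7] rpy [-2.793  0.036 -1.379] q [-0.26  0.43  0.3   2.27 -1.08  0.25 -0.36] F [-9.2 -1.6 18.1] M [0.16 1.33 0.17] w 13.0 tilt [ 0.329  0.099 -0.939] xaz -79.0
tool F [ -0.84981901   2.62469171 -20.1535956 ] M [-1.28376203 -0.4285617   0.02894809] tilt err 0.11274327809261417
```

View pics/w16c.png

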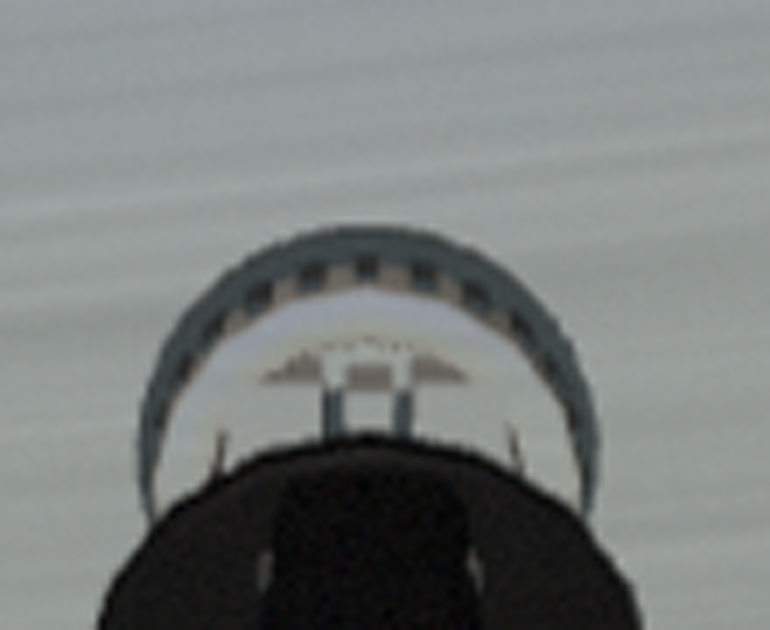

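```bash
python3 -m creep '0 0 0.005 0 0 4 1;0 0 0.01 0 0 8 1;0 0 0.015 0 0 12 1;0 0 0.02 0 0 16 1;0 0 0.025 0 0 20 1;0 0 0.03 0 0 24 1;0 0 0.035 0 0 28 1;0 0 0.04 0 0 32 1;0 0 0.04 0 0 35 1;0 0 0.04 0 0 35 1'
python3 - <<'E'
from h import *
st(); T=tool()[0]; F=ctrl.read_state()
print("tool F",T[:3,:3].T@F["force"],"M",T[:3,:3].T@F["torque"], "tilt err",np.degrees(np.arccos(-T[:3,2]@AX)))
d=grab("wrist","w17");crop(d,200,130,310,220,7,"w17c")
E
```

```text
clock: 15.42
eef_pos: [512.8, 22.0, 177.5]
tool_rot: [-2.872, 0.228, -1.966]
force: [-9.3, -0.4, 19.3]
width: 13.3
t 15.42 p [512.8  22.  177.5] rpy [-2.872  0.228 -1.966] q [-0.25  0.43  0.29  2.27 -1.09  0.25 -0.96] F [-9.3 -0.4 19.3] M [0.19 0.92 0.19] w 13.3 tilt [ 0.33   0.099 -0.939] xaz -112.7
tool F [ -0.50808359   2.90604018 -21.22013103] M [-0.94084921  0.1834761  -0.02385942] tilt err 0.15570318174971723
```

View pics/w17c.png

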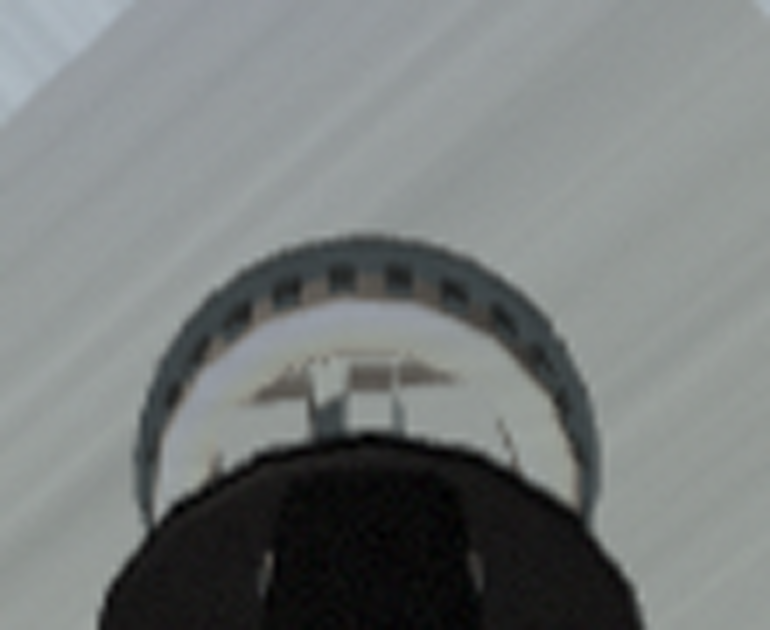

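```bash
python3 -m creep '0 0 0 0 0 3 1;0 0 0 0 0 6 1;0 0 0 0 0 9 1;0 0 0 0 0 10 1;0 0 0 0 0 10 1;0 0 0 0 0 10 1'
python3 - <<'E'
from h import *
st(); T=tool()[0]; F=ctrl.read_state()
print("tool F",T[:3,:3].T@F["force"],"M",T[:3,:3].T@F["torque"], "tilt err",np.degrees(np.arccos(-T[:3,2]@AX)))
d=grab("wrist","w18");crop(d,200,130,310,220,7,"w18c")
E
```

```text
clock: 15.97
eef_pos: [513.1, 22.3, 177.6]
tool_rot: [-2.913, 0.27, -2.136]
force: [-7.9, -0.4, 19.3]
width: 13.7
t 15.97 p [513.1  22.3 177.6] rpy [-2.913  0.27  -2.136] q [-0.26  0.43  0.3   2.27 -1.09  0.25 -1.13] F [-7.9 -0.4 19.3] M [-0.01  0.69  0.73] w 13.7 tilt [ 0.33   0.099 -0.939] xaz -122.4
tool F [ -0.77851178   1.80607524 -20.74928842] M [-0.75067698  0.24785403 -0.61869338] tilt err 0.17823538454544377
```

View pics/w18c.png

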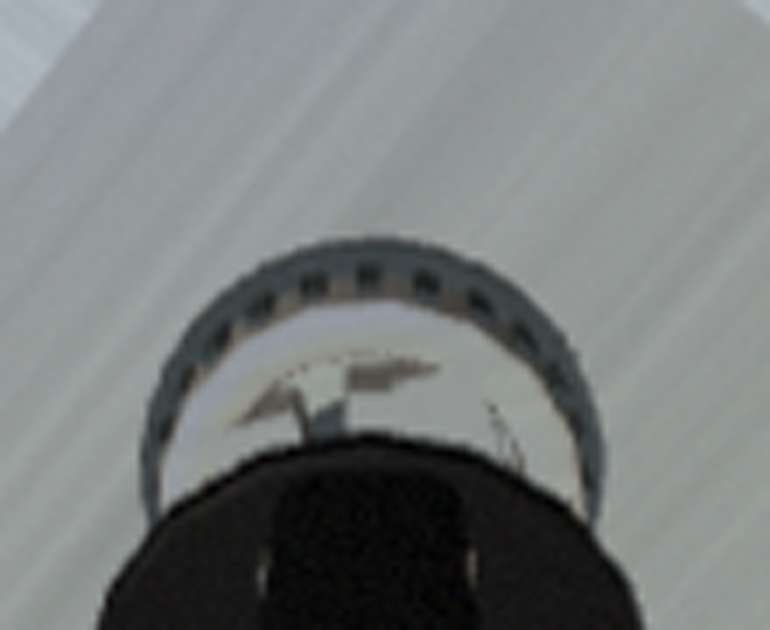

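```bash
python3 -m creep '0 0 -0.04 0 0 0 1;0 0 -0.08 0 0 0 1;0 0 -0.09 0 0 -3 1;0 0 -0.1 0 0 -6 1;0 0 -0.11 0 0 -10 1;0 0 -0.11 0 0 -10 1'
python3 - <<'E'
from h import *
st(); T=tool()[0]; F=ctrl.read_state()
print("tool F",T[:3,:3].T@F["force"],"M",T[:3,:3].T@F["torque"])
d=grab("wrist","w19");crop(d,200,130,310,220,7,"w19c")
E
```

```text
clock: 16.52
eef_pos: [511.4, 21.5, 180.0]
tool_rot: [-2.872, 0.225, -1.963]
force: [0.4, 1.5, -1.6]
width: 13.2
t 16.52 p [511.4  21.5 180. ] rpy [-2.872  0.225 -1.963] q [-0.26  0.42  0.3   2.27 -1.05  0.25 -1.  ] F [ 0.4  1.5 -1.6] M [0.13 0.24 0.04] w 13.2 tilt [ 0.328  0.097 -0.94 ] xaz -112.5
tool F [-1.11601817  0.67147836  1.78739037] M [-0.26838173 -0.02059632  0.02607686]
```

View pics/w19c.png

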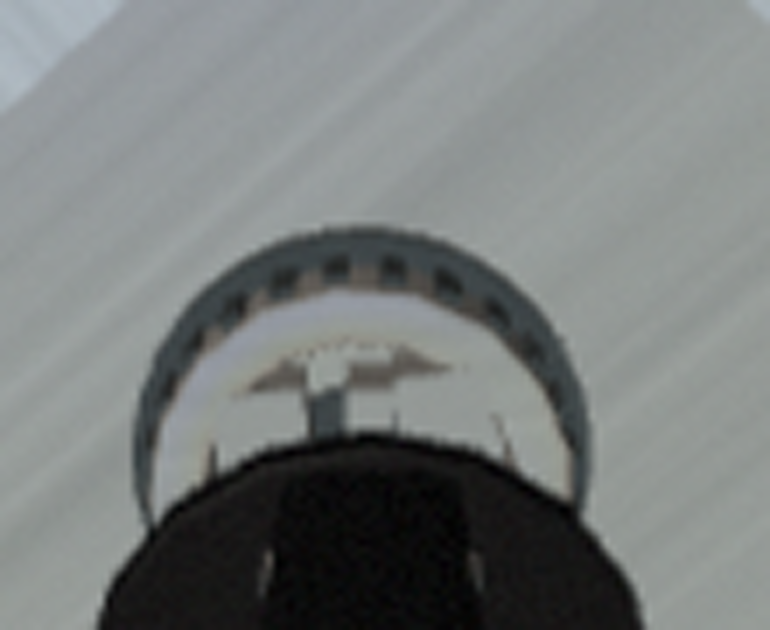

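```bash
python3 -m creep '-0.03 0 -0.1 0 0 -3 1;-0.03 0 -0.2 0 0 -4 1;-0.03 0 -0.5 0 0 -4 1;-0.03 0 -1 0 0 -4 1;-0.03 0 -1.6 0 0 -4 1;-0.03 0 -2 0 0 -4 1;-0.03 0 -2 0 0 -4 1;-0.03 0 -2 0 0 -4 1'
python3 - <<'E'
from h import *
st()
d=grab("wrist","w20");crop(d,180,100,340,220,5,"w20c")
M=pose([445.8,264.2,272],[0,0,-1],az(-52.1)); go(M)
E
```

```text
clock: 17.23
eef_pos: [485.7, 15.1, 256.2]
tool_rot: [-2.857, 0.208, -1.896]
force: [-0.1, 0.4, -2.1]
width: 13.1
t 17.23 p [485.7  15.1 256.2] rpy [-2.857  0.208 -1.896] q [-0.52  0.27  0.62  2.24 -0.69  0.44 -1.27] F [-0.1  0.4 -2.1] M [-0.14  0.51  0.03] w 13.1 tilt [ 0.33   0.098 -0.939] xaz -108.6
row: [-5.547  3.014 -0.107] [-20.71   2.83 -57.59]  rows>= 8.556401003780644
```

View pics/w20c.png

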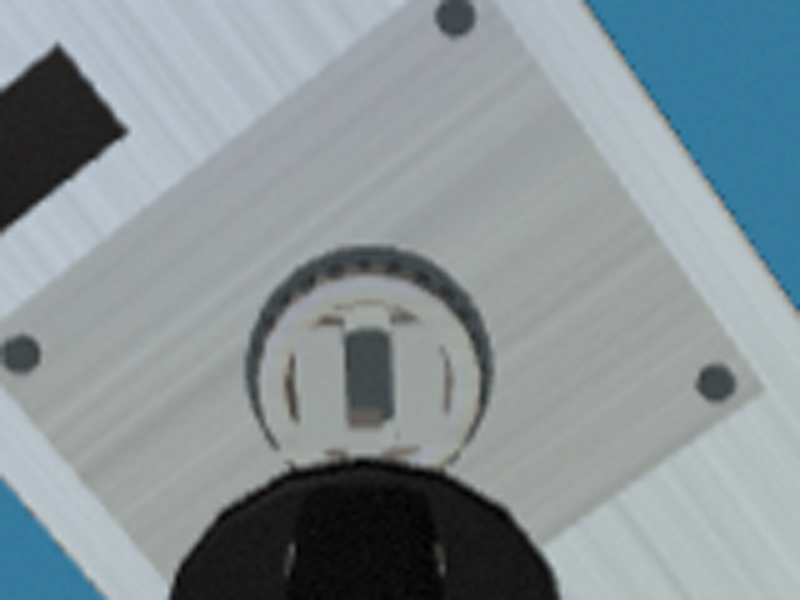

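```bash
python3 -m creep '-5.55 3.01 -0.11 -20.7 2.8 -57.6 1;-5.55 3.01 -0.11 -20.7 2.8 -57.6 1;-5.55 3.01 -0.11 -20.7 2.8 -57.6 1;-5.55 3.01 -0.11 -20.7 2.8 -57.6 1;-5.55 3.01 -0.11 -20.7 2.8 -57.6 1;-5.55 3.01 -0.11 -20.7 2.8 -57.6 1;-5.55 3.01 -0.11 -20.7 2.8 -57.6 1;-5.55 3.01 -0.11 -20.7 2.8 -57.6 1;-5.55 3.01 -0.11 -20.7 2.8 -57.6 1;-5.55 3.01 -0.11 -20.7 2.8 -57.6 1'
python3 -m creep '0 0 0 0 0 0 1;0 0 0 0 0 0 1;0 0 0 0 0 0 1'
python3 - <<'E'
from h import *
st()
go(pose([444.9,264.4,175],[0,0,-1],az(-52.1)))
d=grab("wrist","w21");crop(d,180,100,340,220,5,"w21c")
E
```

```text
clock: 18.12
eef_pos: [446.3, 264.9, 270.4]
tool_rot: [3.139, 0.001, -0.906]
force: [0.0, 1.1, -2.2]
width: 13.1
clock: 18.37
eef_pos: [445.7, 263.1, 271.7]
tool_rot: [3.141, 0.0, -0.911]
force: [0.6, 0.1, -1.2]
width: 13.3
t 18.37 p [445.7 263.1 271.7] rpy [ 3.141  0.    -0.911] q [-0.94  0.43  0.5   1.84 -0.25  0.94 -1.23] F [ 0.6  0.1 -1.2] M [ 0.01 -0.04 -0.04] w 13.3 tilt [-0.001 -0.    -1.   ] xaz -52.2
row: [-0.037 -0.006  2.418] [ 0.04  0.02 -0.11]  rows>= 2.319806819615536
```

View pics/w21c.png

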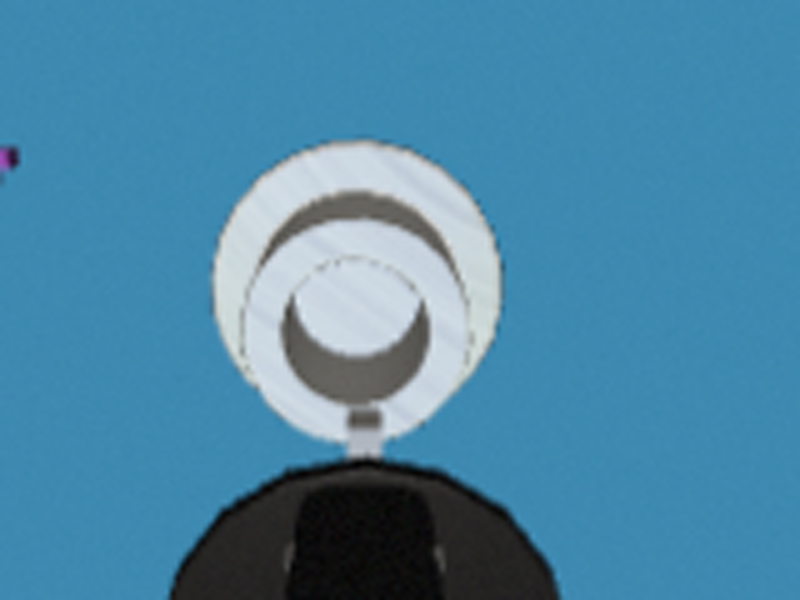

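```bash
python3 -m creep '-0.04 0 0.8 0 0 0 1;-0.04 0 1.6 0 0 0 1;-0.04 0 2.4 0 0 0 1;-0.04 0 2.75 0 0 0 1;-0.04 0 2.75 0 0 0 1;-0.04 0 2.75 0 0 0 1'
python3 - <<'E'
from h import *
st()
go(pose([444.9,264.4,90],[0,0,-1],az(-52.1)))
d=grab("wrist","w22");crop(d,180,100,340,220,5,"w22c")
E
```

```text
clock: 18.92
eef_pos: [445.0, 264.5, 162.1]
tool_rot: [3.141, -0.0, -0.91]
force: [0.3, -0.6, -0.6]
width: 13.4
t 18.92 p [445.  264.5 162.1] rpy [ 3.141 -0.    -0.91 ] q [-0.87  0.57  0.42  1.96 -0.36  0.68 -1.14] F [ 0.3 -0.6 -0.6] M [ 0.02  0.02 -0.04] w 13.4 tilt [-0.001 -0.001 -1.   ] xaz -52.1
row: [1.000e-03 2.000e-03 1.802e+00] [ 0.06 -0.02 -0.04]  rows>= 1.7283926587683371
```

View pics/w22c.png

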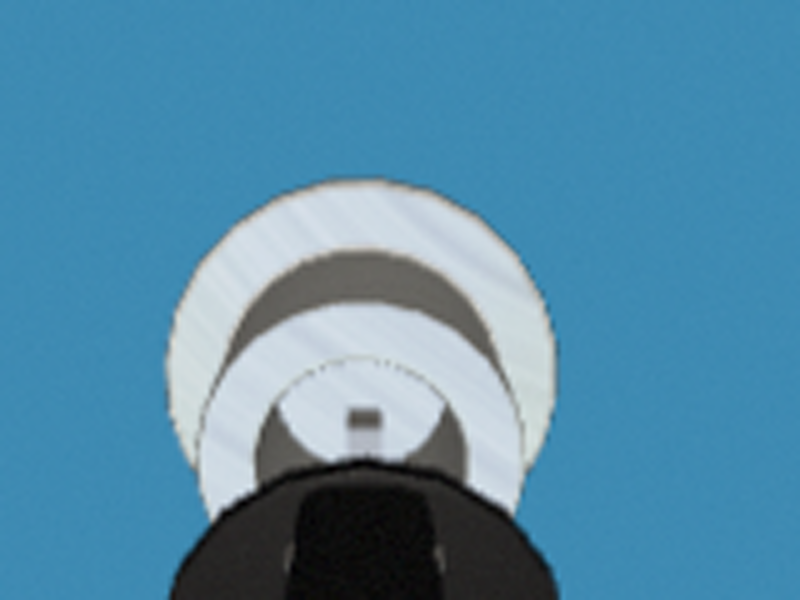

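```bash
python3 -m creep '0 0 0.5 0 0 0 1;0 0 1 0 0 0 1;0 0 1.5 0 0 0 1;0 0 1.75 0 0 0 1;0 0 1.75 0 0 0 1;0 0 1.75 0 0 0 1'
python3 -m creep '0 0 0.03 0 0 0 1;0 0 0.06 0 0 0 1;0 0 0.09 0 0 0 1;0 0 0.09 0 0 0 1'
python3 - <<'E'
from h import *
st()
E
```

```text
clock: 19.47
eef_pos: [445.6, 265.1, 92.8]
tool_rot: [-3.141, -0.0, -0.909]
force: [0.2, 0.2, -1.5]
width: 13.4
clock: 19.8
eef_pos: [445.2, 265.0, 88.8]
tool_rot: [-3.141, -0.0, -0.909]
force: [0.4, -0.1, -1.1]
width: 13.5
t 19.8 p [445.2 265.   88.8] rpy [-3.141 -0.    -0.909] q [-0.81  0.69  0.33  2.01 -0.43  0.51 -1.07] F [ 0.4 -0.1 -1.1] M [-0.04  0.01  0.04] w 13.5 tilt [ 0. -0. -1.] xaz -52.1
```

```bash
python3 -m creep '0 0 0.02 0 0 0 1;0 0 0.05 0 0 0 1;0 0 0.05 0 0 0 1'; python3 -m creep '0 0 0.02 0 0 0 1;0 0 0.03 0 0 0 1;0 0 0.03 0 0 0 1'
python3 - <<'E'
from h import *
st(); d=grab("wrist","w23");crop(d,150,150,350,310,4,"w23c")
E
```

```text
clock: 20.05
eef_pos: [445.0, 264.8, 86.4]
tool_rot: [3.141, -0.0, -0.909]
force: [0.1, 0.3, -1.5]
width: 13.1
clock: 20.3
eef_pos: [445.0, 264.8, 85.2]
tool_rot: [3.141, -0.0, -0.909]
force: [-0.9, 0.2, -2.1]
width: 13.3
t 20.3 p [445.  264.8  85.2] rpy [ 3.141 -0.    -0.909] q [-0.81  0.69  0.33  2.02 -0.44  0.5  -1.07] F [-0.9  0.2 -2.1] M [-0.02 -0.02 -0.01] w 13.3 tilt [-0. -0. -1.] xaz -52.1
```

View pics/w23c.png

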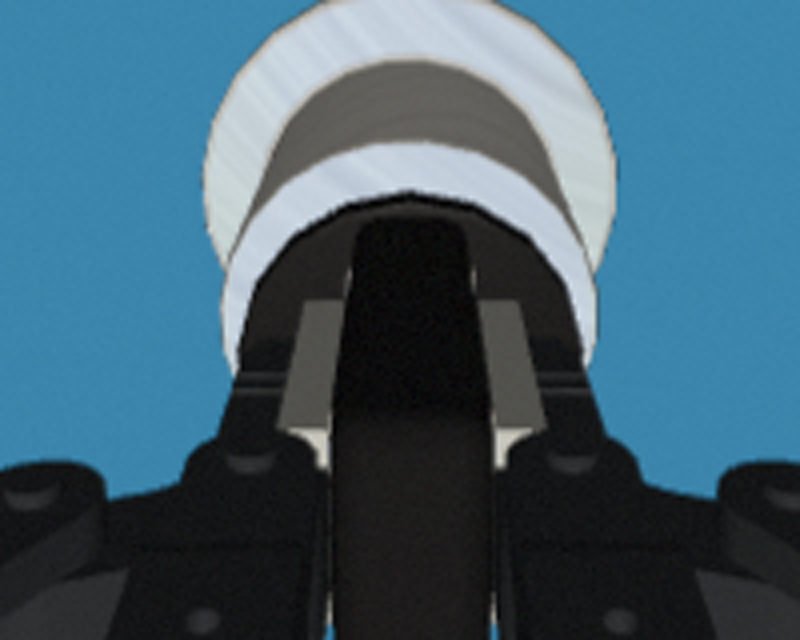

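```bash
python3 -m creep '0 0 0.02 0 0 0 1;0 0 0.05 0 0 0 1;0 0 0.05 0 0 0 1'; python3 -m creep '0 0 0.02 0 0 0 1;0 0 0.03 0 0 0 1;0 0 0.03 0 0 0 1'
python3 - <<'E'
from h import *
st(); d=grab("wrist","w24");crop(d,150,150,350,310,4,"w24c")
E
```

```text
clock: 20.6
eef_pos: [445.0, 264.8, 83.2]
tool_rot: [3.141, -0.0, -0.909]
force: [0.1, 0.3, -1.2]
width: 13.5
clock: 20.85
eef_pos: [445.1, 264.8, 82.1]
tool_rot: [3.141, -0.0, -0.909]
force: [-0.5, 0.2, -0.7]
width: 13.0
t 20.85 p [445.1 264.8  82.1] rpy [ 3.141 -0.    -0.909] q [-0.8   0.7   0.32  2.02 -0.44  0.49 -1.07] F [-0.5  0.2 -0.7] M [0.05 0.   0.02] w 13.0 tilt [-0. -0. -1.] xaz -52.1
```

View pics/w24c.png

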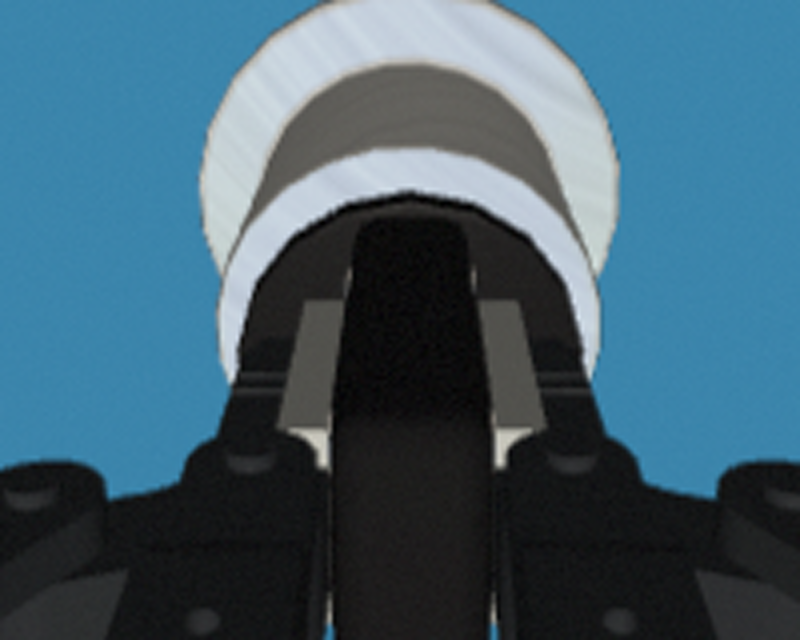

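Run:
```python
from h import *
d=grab("wrist"); d["T"]=d["tool_from_camera"]
cr=lambda p:np.round(((proj(d,p)-[150,150])*4)[:,1],0)
for z in range(0,10,1):
  print(z,"collar top edge",cr([[0,-23,8.3-z]]),"collar bottom",cr([[0,-23,14.3-z]]),"handle top near",cr([[0,-22,-47.7-z]]), "shaft/handle base",cr([[0,-22,8.3-z]]))
```

```text
0 collar top edge [170.] collar bottom [158.] handle top near [357.] shaft/handle base [177.]
1 collar top edge [172.] collar bottom [160.] handle top near [362.] shaft/handle base [179.]
2 collar top edge [174.] collar bottom [162.] handle top near [367.] shaft/handle base [181.]
3 collar top edge [176.] collar bottom [164.] handle top near [372.] shaft/handle base [184.]
4 collar top edge [178.] collar bottom [166.] handle top near [378.] shaft/handle base [186.]
5 collar top edge [181.] collar bottom [168.] handle top near [383.] shaft/handle base [188.]
6 collar top edge [183.] collar bottom [170.] handle top near [388.] shaft/handle base [190.]
7 collar top edge [185.] collar bottom [172.] handle top near [394.] shaft/handle base [193.]
8 collar top edge [187.] collar bottom [174.] handle top near [399.] shaft/handle base [195.]
9 collar top edge [190.] collar bottom [176.] handle top near [405.] shaft/handle base [197.]
```

```bash
python3 -m creep '0 0 0.02 0 0 0 1;0 0 0.05 0 0 0 1;0 0 0.05 0 0 0 1'; python3 -m creep '0 0 0.02 0 0 0 1;0 0 0.04 0 0 0 1;0 0 0.04 0 0 0 1'
python3 - <<'E'
from h import *
st(); d=grab("wrist","w25");crop(d,150,150,350,310,4,"w25c")
S=grab("side");crop(S,160,190,260,290,6,"s25")
E
```

```text
clock: 21.2
eef_pos: [445.0, 264.8, 79.9]
tool_rot: [3.141, -0.0, -0.909]
force: [0.2, 0.3, -1.5]
width: 12.9
clock: 21.45
eef_pos: [445.2, 264.9, 79.5]
tool_rot: [-3.141, 0.0, -0.909]
force: [-1.6, 0.1, 9.7]
width: 13.5
t 21.45 p [445.2 264.9  79.5] rpy [-3.141  0.    -0.909] q [-0.8   0.7   0.32  2.02 -0.44  0.49 -1.07] F [-1.6  0.1  9.7] M [-0.32  0.55 -0.01] w 13.5 tilt [ 0.     0.001 -1.   ] xaz -52.1
```

View pics/w25c.png

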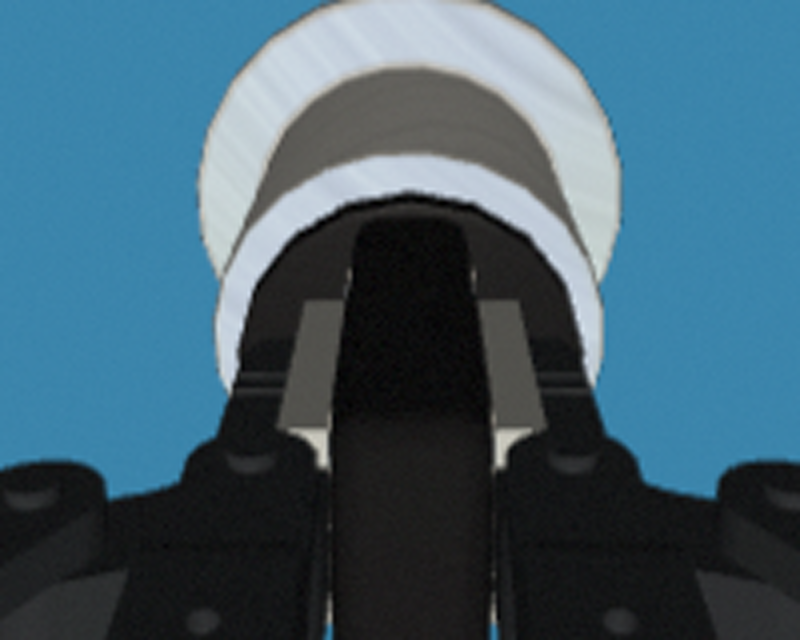

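View pics/s25.png

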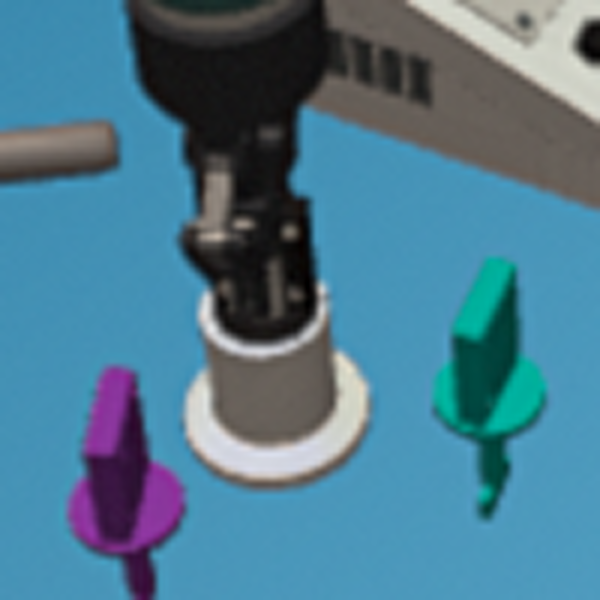

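```bash
python3 -m creep '0 0 -0.02 0 0 0 0.8;0 0 -0.02 0 0 0 0.5;0 0 -0.02 0 0 0 0.3;0 0 -0.02 0 0 0 0.3;0 0 -0.02 0 0 0 0.3;0 0 -0.02 0 0 0 0.3'
python3 - <<'E'
from h import *
st(); d=grab("wrist","w26");crop(d,150,150,350,310,4,"w26c")
E
```

```text
clock: 22.05
eef_pos: [445.1, 264.8, 79.2]
tool_rot: [3.141, -0.0, -0.909]
force: [0.2, 0.1, -0.3]
width: 59.8
t 22.05 p [445.1 264.8  79.2] rpy [ 3.141 -0.    -0.909] q [-0.8   0.7   0.32  2.02 -0.44  0.49 -1.07] F [ 0.2  0.1 -0.3] M [-0.03 -0.01 -0.02] w 59.8 tilt [-0. -0. -1.] xaz -52.1
```

View pics/w26c.png

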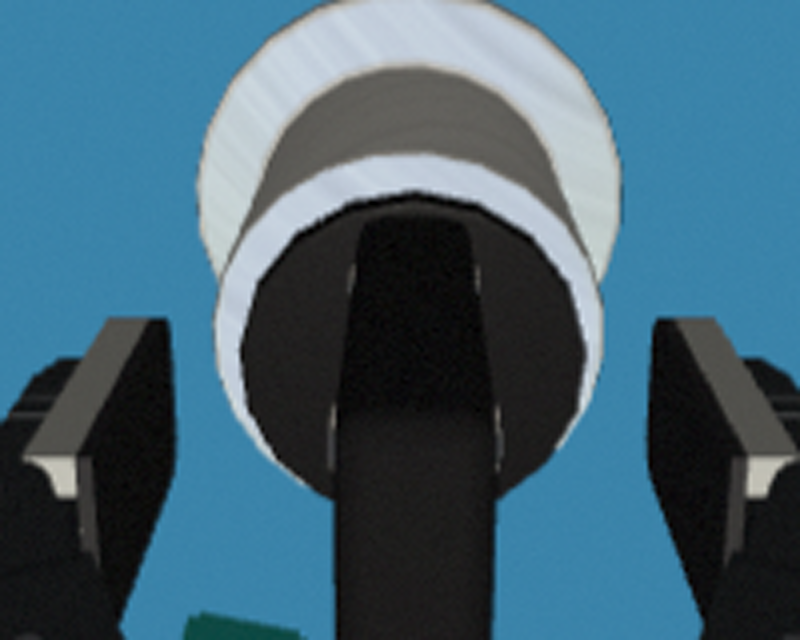

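Released; the collar sits in the rim ring, nearly centred. Now retreat straight up.

```bash
python3 -m creep '0 0 -0.3 0 0 0 0.3;0 0 -1 0 0 0 0.3;0 0 -2 0 0 0 0.3;0 0 -3 0 0 0 0.3;0 0 -4 0 0 0 0.3;0 0 -4.3 0 0 0 0.3;0 0 -4.3 0 0 0 0.3;0 0 -4.3 0 0 0 0.3'
python3 - <<'E'
from h import *
st(); d=grab("wrist","w27");crop(d,150,60,350,220,4,"w27c"); np.save("w27T.npy",d["T"])
S=grab("side");crop(S,150,120,300,290,4,"s27")
E
```

```text
clock: 22.77
eef_pos: [445.1, 265.2, 251.8]
tool_rot: [-3.14, 0.0, -0.909]
force: [-0.3, -0.6, -1.4]
width: 59.8
t 22.77 p [445.1 265.2 251.8] rpy [-3.14   0.    -0.909] q [-0.94  0.45  0.5   1.87 -0.27  0.89 -1.21] F [-0.3 -0.6 -1.4] M [-0.02  0.01  0.  ] w 59.8 tilt [ 0.001  0.001 -1.   ] xaz -52.1
```

View pics/w27c.png

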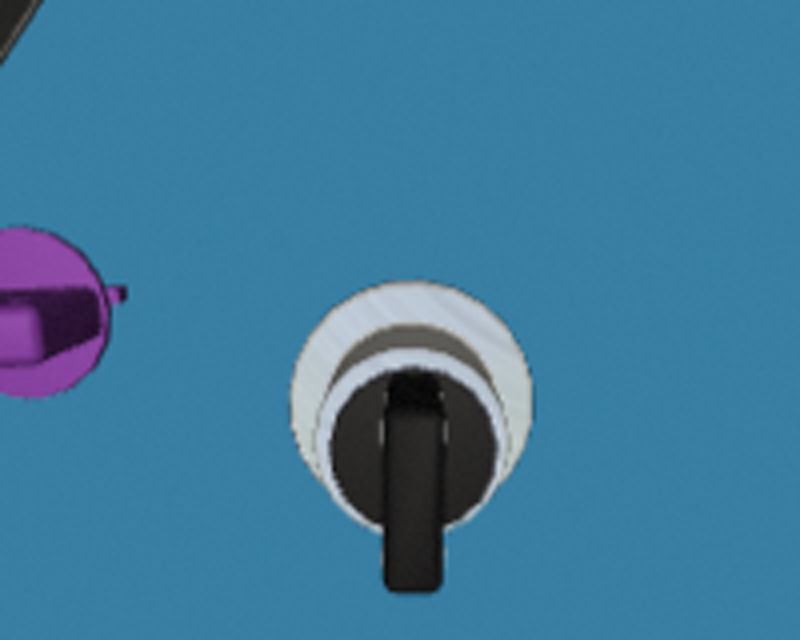

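View pics/s27.png

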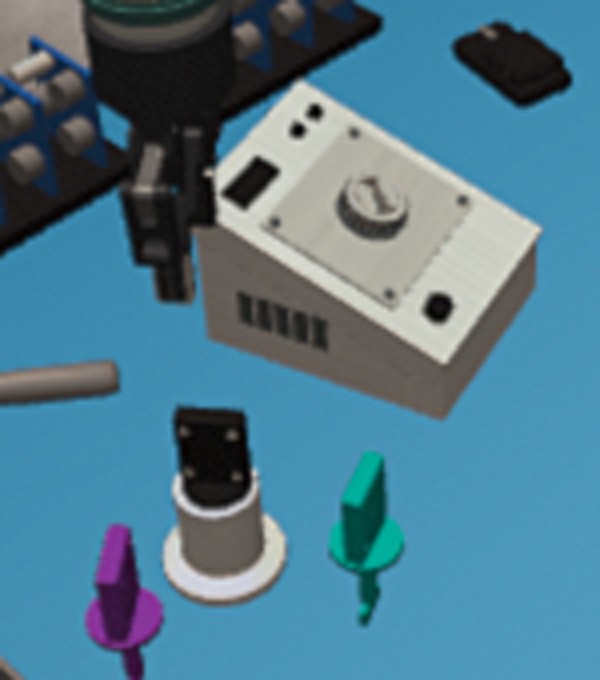

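Run:
```python
from h import *
d=grab("wrist"); d["T"]=np.load("w27T.npy")
q=lambda u,v,z:atz(d,150+u/4,60+v/4,z)
a,b=q(416,412,134),q(413,590,134); print("handle top centre",(a+b)/2,"len",np.linalg.norm(a-b)); print("rim",q(412,442,72),"foot",q(412,401,6))
for n in ("top",):
    T=grab(n)
    for t in ["meter","mouse","probe_tool"]: print(t,[(round(x["score"],2),np.round(x["rect"])) for x in ctrl.boxes_of(n,t)][:1])
print(ctrl.finish_job())
```

```text
handle top centre [445.33273179 261.95777764 134.        ] len 41.58378932011632
rim [446.01822317 263.02892135  72.        ] foot [446.19356559 262.98067561   6.        ]
meter [(0.81, array([362., 181., 400., 244.]))]
mouse [(0.8, array([341., 127., 362., 162.]))]
probe_tool [(0.72, array([149., 129., 203., 165.]))]
the job is handed in; nothing more can be done
None
```

The driver went into the screw's slot square to the cover, turned the screw clockwise to its stop, and is back upright in its stand. I handed the job in at about 23 s. No verdict is reported, so the points below are my own readings.

- **Seating:** the blade reached the slot floor at the expected depth. It was held there, about 0.1 to 0.2° off the estimated axis, before any turning.
- **Turning:** the screw turned about 63° in the pictures. The twisting resistance then rose to about 0.6 N m, against the 0.08 N m of friction, which I read as the stop. I cannot read the joint itself. Pictures before and after pulling the blade out show the slot within about 1° of where it stopped.
- **Stand:** the collar met the rim with about 11 N, and the fingers then released it. The last picture shows the driver upright and within about 2 mm of the stand's centre, with the gripper clear above it.
- **Bystanders:** the multimeter and mouse boxes match the start to within a few pixels. The probe screwdriver's box now takes in its thin shaft as well, but its handle end has not moved.

**Unexpected:** the driver slid about 9 mm up in the grip while being lowered into the stand, probably by catching the bore. I lowered further until the collar touched the rim before opening.

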